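Fetch the soil ring from behind the test cylinders and put it on the balance

TASK

Clear the three test cylinders out of the round pan and stand all of them upright on the side tray, and only then lift out the soil-filled brass ring and set it gently in the centre of the balance's weighing plate. After that put every cylinder back upright, wholly on the pad of its own colour, and leave the ring on the balance. Tip nothing over and leave the glass flask where it stands.

Things in the scene. Friction and masses are not known exactly. Their poses are not given: they have to be found in the camera images.
- concrete_core: light grey concrete test cylinder standing upright, 50 mm diameter, 100 mm high, about 0.3 to 0.6 kg, with a blue paint dot on its top and a blue band near its foot; origin at the centre of its underside, z up its axis. It starts on the blue pad.
- clay_core: orange-brown fired clay test cylinder standing upright, 50 mm diameter, 100 mm high, about 0.3 to 0.6 kg, with a yellow paint dot on its top and a yellow band near its foot; origin at the centre of its underside, z up its axis. It starts on the yellow pad.
- asphalt_core: near-black asphalt test cylinder standing upright, 50 mm diameter, 100 mm high, about 0.3 to 0.6 kg, with a green paint dot on its top and a green band near its foot; origin at the centre of its underside, z up its axis. It starts on the green pad.
- pad_blue: flat blue round pad, 74 mm diameter, 4 mm thick, fixed on the 10 mm thick floor of a round galvanised pan (236 mm across, thin 18 mm high rim): the home of the light grey concrete cylinder, which covers its middle at the start. Origin at the centre of its underside (its upper face is 4 mm above).
- pad_yellow: flat yellow round pad, 74 mm diameter, 4 mm thick, fixed on the 10 mm thick floor of a round galvanised pan (236 mm across, thin 18 mm high rim): the home of the orange-brown fired clay cylinder, which covers its middle at the start. Origin at the centre of its underside (its upper face is 4 mm above).
- pad_green: flat green round pad, 74 mm diameter, 4 mm thick, fixed on the 10 mm thick floor of a round galvanised pan (236 mm across, thin 18 mm high rim): the home of the near-black asphalt cylinder, which covers its middle at the start. Origin at the centre of its underside (its upper face is 4 mm above).
- soil_ring: brass sampling ring filled flush with red-brown soil, a solid disc 54 mm diameter, 30 mm high, about 0.2 to 0.3 kg; origin at the centre of its underside. It starts on the floor of the round pan, behind and between the three taller cylinders, whose axes stand about 70 mm from its own: no room for a gripper's body until they are cleared.
- balance: white bench balance, fixed, 220 x 170 mm, with a small display towards the robot and a round steel weighing plate 116 mm in diameter. Origin on the table, directly below the centre of the weighing plate, whose upper face is 62 mm above the origin.
- side_tray: white rectangular tray with blue rim, fixed, 300 mm along its x by 120 mm along its y, on the table to one side of the pan (the balance is on the other); floor 6 mm above the origin, rim 4 mm thick and 14 mm high. Origin at the centre of its underside. There is room for the three cylinders in a row along its x, some 80 mm apart.
- flask: amber glass flask, standing loose beyond the pan, 74 mm across, 126 mm high, narrow neck; a bystander, must stay standing where it is. Origin at the centre of its underside.

How it is judged:
By the outcome, as a careful person would: the job done as asked, in the order asked, and still so for the second after the job is handed in, with the robot touching nothing.
It also fails if it takes over 144 s, if anything falls off the work surface, if the arm or the gripper's body presses on something with over 40 N, if the wrist force passes 120 N, or if a joint passes its speed limit or range.

ROBOT

A 7-joint arm with a two-finger parallel gripper is mounted at the origin on the work surface. World frame = base frame: x ahead of the robot, y to its left, z up, the work surface at z = 0. Lengths are in m, angles in rad, forces in N, time in s.
With the tool pointing down it reaches from about 0.4 to 0.85 m from the base axis. Payload 10.4 kg.
Tool frame: the origin (TCP) lies at the very end of the fingers, on their centre line; the grasp point (between the pads) lies 19 mm behind it; y points along the fingers, x is the direction in which the jaws open and shut, and the axes are right-handed (so a half turn about y gives the same grasp; the last joint's range is limited). The gripper opens to 87 mm and grips with 3 to 60 N. Pads are 19 mm wide; open, the fingers measure 117 mm over their backs; the gripper's body (75 mm by 190 mm) begins 51 mm behind the grasp point.
Start: joints at [-1.128, 0.332, -0.065, 1.46, 0.022, 1.35, -0.088], TCP at [0.281, 0.558, 0.223] pointing down, gripper open.
Joint ranges: [-2.6, 2.6], [-0.5, 2.12], [-1.47, 1.34], [0.16, 2.42], [-1.27, 4.41], [0.06, 2.06], [-2.6, 2.6]. Speed limits (rad/s): [2.22, 2.22, 2.79, 2.79, 3.14, 3.14, 3.14].

INTERFACE

Orientations are given as a unit quaternion [x, y, z, w].
In Python, from bench import readout, vision, r gives the robot as it stands.
- The arm moves only by the tool arm_command, never from a script. Its argument "targets" is a list that holds one entry, the list of rows, each a list of 6 numbers: the shift along the tool's x, y, z in m, then the turn, a rotation vector about the tool's x, y, z in degrees. A call has 1 to 12 rows; each row shifts and turns the commanded pose from where the row before left it, along the tool's axes as they then stand; what a row does not reach is not made up. A row lasts 1/12 s, in which the tool goes at most 41.7 mm and 7.16 degrees, less where a joint would pass 70% of its speed; a pose out of reach is approached as far as the arm can. A call is refused whole if a number of a shift passes 0.0417 or a number of a turn 7.16, either way. A call with a gripper value outside its range is refused whole. "hand" is the opening, from 0 (shut) to 1 (fully open), set as the call begins (left out, the last holds). The fingers move at their own pace and stop on an object; "grip_force" is the grip in N (left out, the last holds). Time passes only in rows, so rows that do not move let the fingers close. It gives the time, the measured TCP pose, the force and the opening at its end, in the units of the state.
- readout.read_state(): the state, without advancing time (a new reading comes with each control period).
- vision.camera(name): name is "scene" or "side" or "wrist"; returns a dict with "pixels" (420x560x3 uint8, blue, green, red), "fovy" (degrees; the focal length in pixels is half the picture's height over the tangent of half this angle, whatever the lens; pixels are square), "cx", "cy" (the principal point, pixels), "R" (3x3) and "t" (3): a world point X has camera coordinates R X + t; the wrist camera has in their place "mount" (4x4, takes a point from camera to tool coordinates, whose origin is the TCP and whose axes are the tool frame's). Camera axes: x right, y down, z forward; pixel columns grow to the right and rows downward; lengths in m; the calibration is good to about 2 mm. A picture is of the moment at which its call begins: read the wrist's pose just before it. There is no depth.
- r.close_job(): hands the job in, once; it reports no verdict.
The state is a dict: "time": time; "joint_positions": joint angles; "joint_vel": joint speeds; "joint_torque": joint torques, N m; "ee_pos": TCP position; "eef_rot": TCP orientation; "ft_force": force on the tool from outside, world axes, zero at the start; "torque": the same for the moment, N m; "width": finger opening in m.
Only numpy, scipy, OpenCV 4.12 (cv2) and the standard library are available. Lean on these libraries where they do the work, as an engineer would, in place of code of your own. Each camera call takes 0.05 s, during which the arm holds its last target.

## Working session

There is one attempt and no reset: what is moved stays moved. The work goes in short steps, Python scripts to look and compute and a tool call to move; the robot and the scene stay as the last step left them, time stands still between calls to the robot, and variables do not carry over. Pictures are saved under pics/ and viewed, and the job is handed in when it is done.

Besides the shell and the picture viewer there is one more tool, called after ">>>" as a command line: name --argument value ..., lists and objects as JSON in quotes. arm_command: Moves the arm, as the interface text tells. Its arguments: {"type":"object","properties":{"targets":{"type":"array","items":{"type":"array","items":{"type":"array","items":{"type":"number"}}}},"hand":{"type":"number"},"grip_force":{"type":"number"}},"required":["targets"]}

```bash
ls; mkdir -p pics; python3 - <<'E'
from bench import readout, vision, r
import cv2
s=readout.read_state()
print(s)
for n in ("scene","side","wrist"):
    c=vision.camera(n); cv2.imwrite(f"pics/{n}0.png",c["pixels"]); print(n,{k:v for k,v in c.items() if k!="pixels"})
E
```

```text
pics
{'time': 0.0, 'joint_positions': array([-1.12761167,  0.33287209, -0.06470155,  1.46096645,  0.0216155 ,
        1.34987143, -0.08848977]), 'joint_vel': array([-2.54136634e-04, -1.94631467e-03, -9.90791300e-04,  4.25313037e-04,
       -5.06797898e-06, -1.84972414e-03,  2.31100755e-04]), 'joint_torque': array([-5.54921171e-04, -6.23250389e+01,  2.45233392e-02, -3.89905787e+01,
       -6.12738566e-02,  3.97011079e-02,  1.24910630e-04]), 'ee_pos': array([0.28053672, 0.55806573, 0.22174181]), 'eef_rot': array([ 0.60217838,  0.37070392, -0.37152814, -0.60160339]), 'ft_force': array([ 0.21396478,  0.66367979, -0.15495703]), 'torque': array([-0.01015934, -0.02345955, -0.01034423]), 'width': 0.08714897502158063}
scene {'fovy': 42.921948420533845, 'cx': 275.2234940512724, 'cy': 206.30787014789743, 'R': array([[ 0.18989476,  0.98180019,  0.00289176],
       [ 0.62016877, -0.11766546, -0.77559367],
       [-0.76113775,  0.14907455, -0.63122587]]), 't': array([-0.12500236, -0.37225611,  1.49504588])}
side {'fovy': 56.158952174663845, 'cx': 274.87997942788473, 'cy': 213.61487054752752, 'R': array([[ 0.95437167, -0.29845332,  0.01001644],
       [-0.19125927, -0.63666626, -0.74704482],
       [ 0.22933514,  0.71104268, -0.6646982 ]]), 't': array([-0.62093775,  0.14210113,  0.74371907])}
wrist {'fovy': 58.89141721758388, 'cx': 276.6172314206316, 'cy': 207.51518294892583, 'mount': array([[ 9.99999171e-01, -4.31572147e-04, -1.21331579e-03,
        -1.58438198e-04],
       [ 1.05709227e-03, -2.63008457e-01,  9.64792949e-01,
        -1.63261620e-01],
       [-7.35490077e-04, -9.64793431e-01, -2.63007783e-01,
         7.34975289e-02],
       [ 0.00000000e+00,  0.00000000e+00,  0.00000000e+00,
         1.00000000e+00]])}
```

View pics/scene0.png

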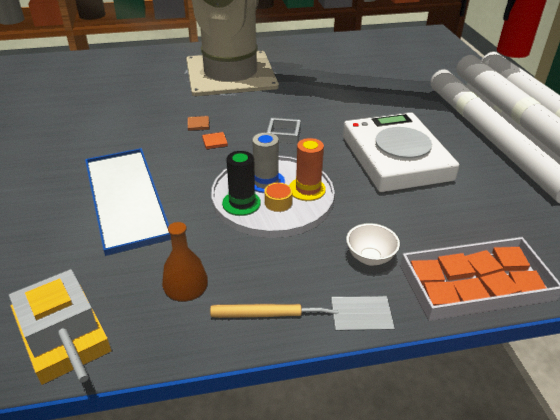

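View pics/side0.png

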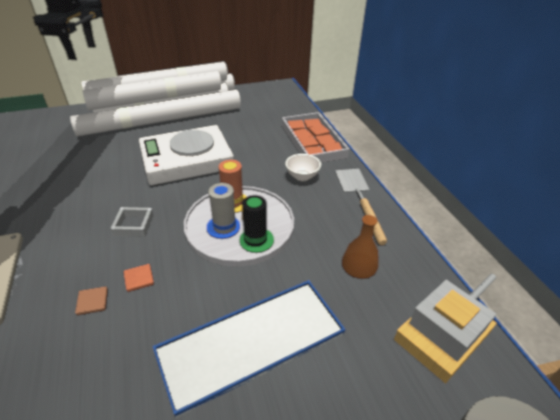

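View pics/wrist0.png

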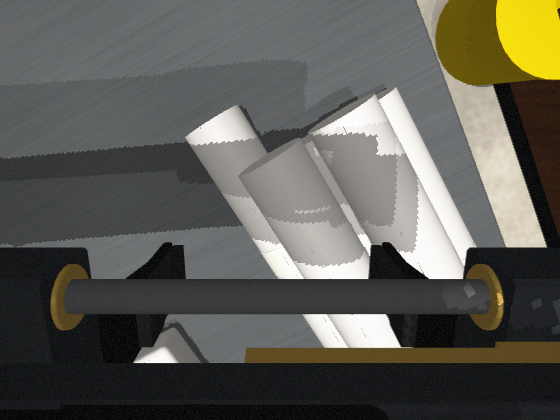

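Scene picture: asphalt dot at about (239,158), concrete dot (265,141), clay dot (310,147), ring (278,197), tray centre about (127,197), balance plate (403,142), flask (183,265). Side picture: concrete dot (221,191), clay (231,167), asphalt (254,203), ring hidden behind the cylinders, tray (250,342). The wrist picture shows only the pipes.

```bash
cat > h.py <<'E'
import numpy as np, cv2
from scipy.spatial.transform import Rotation as Ro
from bench import readout, vision, r
def f(c): return 210/np.tan(np.radians(c["fovy"])/2)
def cam(n):
    s=readout.read_state(); c=vision.camera(n)
    if "mount" in c:
        T=np.eye(4);T[:3,:3]=Ro.from_quat(s["eef_rot"]).as_matrix();T[:3,3]=s["ee_pos"]
        W=T@c["mount"]; c["R"]=W[:3,:3].T; c["t"]=-W[:3,:3].T@W[:3,3]
    c["o"]=-c["R"].T@c["t"]; c["hsv"]=cv2.cvtColor(c["pixels"],cv2.COLOR_BGR2HSV)
    return c
def ray(c,uv):
    d=np.array([(uv[0]-c["cx"])/f(c),(uv[1]-c["cy"])/f(c),1]); d=c["R"].T@d; return d/np.linalg.norm(d)
def onz(c,uv,z):
    d=ray(c,uv); return c["o"]+d*(z-c["o"][2])/d[2]
def proj(c,X):
    p=c["R"]@np.array(X)+c["t"]; return np.array([c["cx"]+f(c)*p[0]/p[2],c["cy"]+f(c)*p[1]/p[2]])
def tri(obs):
    A=np.zeros((3,3));b=np.zeros(3);L=[]
    for c,uv in obs:
        d=ray(c,uv);P=np.eye(3)-np.outer(d,d);A+=P;b+=P@c["o"];L.append((c["o"],P))
    X=np.linalg.solve(A,b); return X,[np.linalg.norm(P@(X-o)) for o,P in L]
def blobs(c,lo,hi,roi=None,mina=8):
    m=cv2.inRange(c["hsv"],np.array(lo),np.array(hi))
    if roi: 
        k=np.zeros_like(m);x0,y0,x1,y1=roi;k[y0:y1,x0:x1]=255;m&=k
    n,l,st,ce=cv2.connectedComponentsWithStats(m)
    return [(tuple(np.round(ce[i],2)),int(st[i,4]),tuple(int(v) for v in st[i,:4])) for i in range(1,n) if st[i,4]>=mina]
COL=dict(blue=((105,150,60),(125,255,255)),yellow=((22,150,90),(33,255,255)),green=((50,120,50),(80,255,255)))
E
python3 - <<'E'
from h import *
S=cam("scene");D=cam("side")
for k in COL:
    print(k,"scene",blobs(S,*COL[k],roi=(200,120,340,235)),"\n side",blobs(D,*COL[k],roi=(180,150,300,260)))
for n,c in(("S",S),("D",D)): 
    big=c["pixels"][115:240,195:345] if n=="S" else c["pixels"][150:265,170:310]
    cv2.imwrite(f"pics/z{n}.png",cv2.resize(big,None,fx=5,fy=5,interpolation=cv2.INTER_NEAREST))
E
```

```text
blue scene [((np.float64(264.93), np.float64(138.43)), 87, (258, 135, 15, 8)), ((np.float64(270.0), np.float64(179.23)), 140, (255, 173, 29, 11)), ((np.float64(258.14), np.float64(188.57)), 42, (254, 185, 10, 7))] 
 side [((np.float64(220.56), np.float64(189.75)), 55, (215, 187, 12, 7)), ((np.float64(221.44), np.float64(229.93)), 212, (208, 221, 31, 17))]
yellow scene [((np.float64(309.93), np.float64(144.4)), 95, (303, 141, 15, 8)), ((np.float64(305.5), np.float64(190.56)), 400, (282, 179, 43, 22)), ((np.float64(268.5), np.float64(194.94)), 16, (265, 189, 10, 10))] 
 side [((np.float64(229.39), np.float64(165.25)), 57, (224, 162, 12, 7)), ((np.float64(239.83), np.float64(198.83)), 23, (236, 196, 9, 7)), ((np.float64(238.29), np.float64(207.9)), 31, (235, 205, 7, 6))]
green scene [((np.float64(239.61), np.float64(157.1)), 124, (232, 153, 16, 9)), ((np.float64(240.4), np.float64(204.58)), 472, (222, 194, 38, 21))] 
 side [((np.float64(253.78), np.float64(202.13)), 122, (247, 197, 15, 11)), ((np.float64(257.07), np.float64(242.33)), 352, (241, 232, 32, 20))]
```

View pics/zS.png

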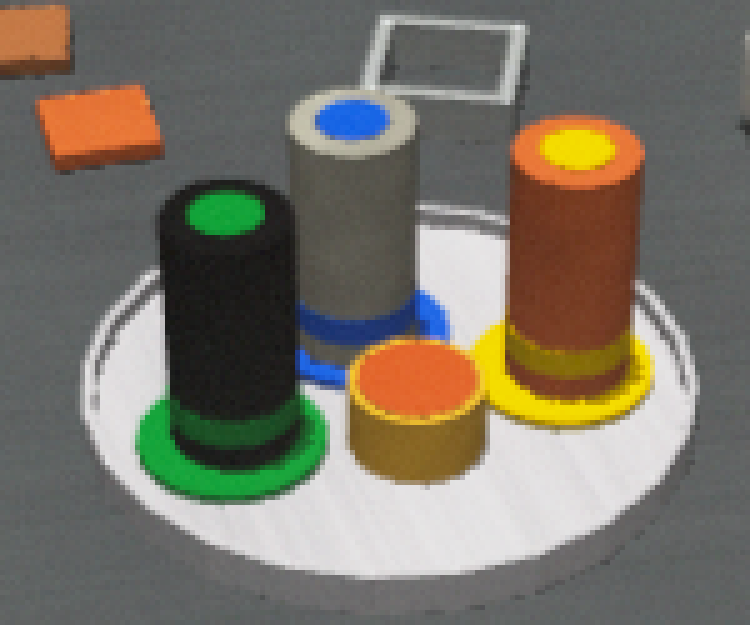

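The zoom shows the ring's soil top clear and orange at about (278,191), with the three dots clear of each other. Now triangulating.

```bash
python3 - <<'E'
from h import *
np.set_printoptions(precision=4,suppress=True)
S=cam("scene");D=cam("side")
top={}
for k in COL:
    a=min(blobs(S,*COL[k],roi=(200,120,340,235),mina=40),key=lambda b:b[0][1])[0]
    b=min(blobs(D,*COL[k],roi=(180,150,300,260),mina=40),key=lambda b:b[0][1])[0]
    X,e=tri([(S,a),(D,b)]); print(k,X,e, onz(S,a,.114),onz(D,b,.114))
rb=blobs(S,(3,170,120),(14,255,255),roi=(262,180,296,206)); print("ring soil",rb, [onz(S,b[0],.04) for b in rb])
# plate
def ell(c,roi,lo,hi):
    m=cv2.inRange(c["hsv"],np.array(lo),np.array(hi));k=np.zeros_like(m);x0,y0,x1,y1=roi;k[y0:y1,x0:x1]=255;m&=k
    return m
for n,c,roi in(("S",S,(340,105,460,190)),("D",D,(130,120,240,190))):
    x0,y0,x1,y1=roi
    cv2.imwrite(f"pics/b{n}.png",cv2.resize(c["pixels"][y0:y1,x0:x1],None,fx=6,fy=6,interpolation=cv2.INTER_NEAREST))
# tray white interior quads
for n,c,roi in(("S",S,(80,140,180,255)),("D",D,(140,270,360,415))):
    m=ell(c,roi,(0,0,170),(180,60,255));cs,_=cv2.findContours(m,0,2);q=max(cs,key=cv2.contourArea)
    rr=cv2.approxPolyDP(q,8,True)[:,0]; print(n,rr.tolist(),[onz(c,p,.006) for p in rr])
E
```

```text
blue [0.5359 0.0035 0.1143] [np.float64(6.497373969575841e-05), np.float64(6.497373969583142e-05)] [0.5354 0.0035 0.114 ] [0.5359 0.004  0.114 ]
yellow [0.5715 0.0827 0.1141] [np.float64(0.00016762743519406546), np.float64(0.00016762743519411206)] [0.5716 0.0826 0.114 ] [0.5715 0.0832 0.114 ]
green [ 0.5899 -0.0528  0.1142] [np.float64(0.00017795466021747338), np.float64(0.00017795466021757627)] [ 0.5894 -0.0526  0.114 ] [ 0.59   -0.0528  0.114 ]
ring soil [((np.float64(277.89), np.float64(190.4)), 270, (267, 183, 23, 15))] [array([0.6046, 0.0154, 0.04  ])]
S [[140, 153], [88, 163], [105, 247], [168, 232]] [array([ 0.3725, -0.2467,  0.006 ]), array([ 0.3912, -0.3555,  0.006 ]), array([ 0.665 , -0.3062,  0.006 ]), array([ 0.6458, -0.196 ,  0.006 ])]
D [[339, 328], [304, 286], [157, 351], [178, 409]] [array([ 0.6739, -0.2978,  0.006 ]), array([ 0.6477, -0.1949,  0.006 ]), array([ 0.3695, -0.2495,  0.006 ]), array([ 0.3911, -0.3525,  0.006 ])]
```

```bash
python3 - <<'E'
import cv2,numpy as np
a=cv2.imread("pics/bS.png");b=cv2.imread("pics/bD.png")
h=max(a.shape[0],b.shape[0]);
p=lambda x:cv2.copyMakeBorder(x,0,h-x.shape[0],0,0,0)
m=np.hstack([p(a),p(b)]);cv2.imwrite("pics/bb.png",cv2.resize(m,(800,int(m.shape[0]*800/m.shape[1]))))
E
```

```text
(no output)
```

View pics/bb.png

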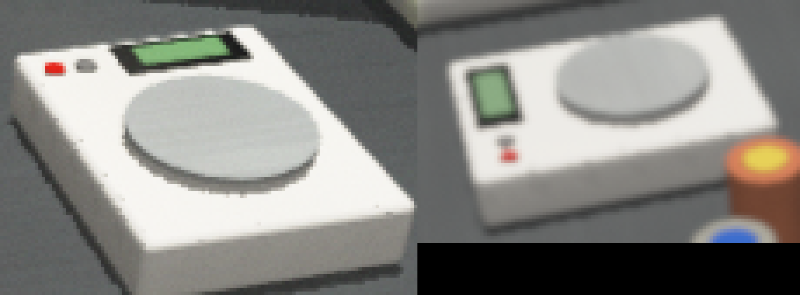

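```bash
python3 - <<'E'
from h import *
np.set_printoptions(precision=4,suppress=True)
s=readout.read_state();print(Ro.from_quat(s["eef_rot"]).as_matrix())
S=cam("scene");D=cam("side")
C=[]
for n,c,seed,box in(("S",S,(403,142),(370,122,436,163)),("D",D,(192,142),(165,125,218,158))):
    print(c["hsv"][seed[1],seed[0]])
    m=np.zeros((422,562),np.uint8);im=cv2.medianBlur(c["pixels"],3)
    cv2.floodFill(im,m,seed,0,(10,)*3,(10,)*3,cv2.FLOODFILL_MASK_ONLY|cv2.FLOODFILL_FIXED_RANGE*0+(255<<8)|4)
    m=m[1:-1,1:-1];cs,_=cv2.findContours(m,0,1);q=max(cs,key=cv2.contourArea);h=cv2.convexHull(q)
    (cx,cy),ax,an=cv2.fitEllipse(h)
    P=np.array([onz(c,p[0],.062) for p in h])[:,:2].astype(np.float32)
    cc=cv2.minEnclosingCircle(P); print(n,cx,cy,ax,cv2.contourArea(q),cv2.boundingRect(q),onz(c,(cx,cy),.062),cc); C.append((c,(cx,cy)))
print(tri(C))
# flask
F=[]
for n,c,roi in(("S",S,(155,220,215,302)),("D",D,(335,210,390,282))):
    m=cv2.inRange(c["hsv"],np.array((3,120,30)),np.array((16,255,200)));k=np.zeros_like(m);x0,y0,x1,y1=roi;k[y0:y1,x0:x1]=255;m&=k
    cs,_=cv2.findContours(m,0,2);q=max(cs,key=cv2.contourArea);x,y,w,h=cv2.boundingRect(q);print(n,x,y,w,h)
    print("top",onz(c,(x+w/2-.5 if 0 else np.mean([p[0][0] for p in q if p[0][1]<y+6]),y+3),.126),"base-ish",onz(c,(x+w/2,y+h-w/2*.63),.037))
E
```

```text
[[ 0.4491 -0.0002 -0.8935]
 [ 0.8935 -0.0002  0.4491]
 [-0.0003 -1.      0.    ]]
[ 45   5 198]
S 403.2065734863281 141.32008361816406 (28.28288459777832, 57.12505340576172) 1190.5 (375, 127, 57, 29) [0.5171 0.2972 0.062 ] ((0.5164383053779602, 0.29614129662513733), 0.059957507997751236)
[ 40   4 183]Traceback (most recent call last):
  File "<stdin>", line 11, in <module>
cv2.error: OpenCV(4.12.0) /io/opencv/modules/imgproc/src/shapedescr.cpp:361: error: (-201:Incorrect size of input array) There should be at least 5 points to fit the ellipse in function 'fitEllipseNoDirect'
```

```bash
python3 - <<'E'
from h import *
np.set_printoptions(precision=4,suppress=True)
S=cam("scene");D=cam("side")
C=[]
for n,c,box in(("S",S,(370,122,438,163)),("D",D,(162,125,222,160))):
    x0,y0,x1,y1=box;g=cv2.cvtColor(c["pixels"],cv2.COLOR_BGR2GRAY)
    m=np.zeros_like(g);m[y0:y1,x0:x1]=((g[y0:y1,x0:x1]<212)&(g[y0:y1,x0:x1]>165))*255 if n=="S" else ((g[y0:y1,x0:x1]<205)&(g[y0:y1,x0:x1]>150))*255
    m=cv2.morphologyEx(m,cv2.MORPH_OPEN,np.ones((5,5)))
    cs,_=cv2.findContours(m,0,1);q=max(cs,key=cv2.contourArea);h=cv2.convexHull(q)
    (cx,cy),ax,an=cv2.fitEllipse(h)
    print(n,cx,cy,ax,cv2.boundingRect(q),onz(c,(cx,cy),.062)); C.append((c,(cx,cy)))
print(tri(C))
for n,c,roi in(("S",S,(155,220,215,302)),("D",D,(335,210,390,282))):
    m=cv2.inRange(c["hsv"],np.array((3,120,30)),np.array((16,255,200)));k=np.zeros_like(m);x0,y0,x1,y1=roi;k[y0:y1,x0:x1]=255;m&=k
    cs,_=cv2.findContours(m,0,2);q=max(cs,key=cv2.contourArea);x,y,w,h=cv2.boundingRect(q)
    print(n,x,y,w,h,"top",onz(c,(np.mean([p[0][0] for p in q if p[0][1]<y+6]),y+3),.126),"body",onz(c,(x+w/2,y+h-w/2),.037))
E
```

```text
S 403.3809814453125 141.21792602539062 (28.44107437133789, 55.78770065307617) (376, 127, 55, 29) [0.5168 0.2977 0.062 ]
D 190.10769653320312 140.6553192138672 (23.256389617919922, 44.28258514404297) (170, 129, 43, 24) [0.5103 0.2973 0.062 ]
(array([0.5108, 0.301 , 0.0589]), [np.float64(0.0008618866555706637), np.float64(0.0008618866555706366)])
S 162 222 45 79 top [ 0.7698 -0.1758  0.126 ] body [ 0.7968 -0.1721  0.037 ]
D 343 215 35 63 top [ 0.7798 -0.1715  0.126 ] body [ 0.7632 -0.1913  0.037 ]
```

>>> arm_command --targets '[[[0, 0, 0, 0, 7.03, 0], [0, 0, 0, 0, 7.03, 0], [0, 0, 0, 0, 7.03, 0], [0, 0, 0, 0, 7.03, 0], [0, 0, 0, 0, 7.03, 0], [0, 0, 0, 0, 7.03, 0], [0, 0, 0, 0, 7.03, 0], [0, 0, 0, 0, 7.03, 0], [0, 0, 0, 0, 7.03, 0], [0, 0, 0, 0, 0, 0], [0, 0, 0, 0, 0, 0]]]' --hand 1 --grip_force 30

```text
time: 1.47
ee_pos: [0.2806, 0.5585, 0.2226]
eef_rot: [-0.707, -0.002, 0.002, 0.707]
ft_force: [0.2, -0.2, -0.2]
width: 0.0872
```

```bash
cat >> h.py <<'E'
def st():
    s=readout.read_state();M=Ro.from_quat(s["eef_rot"]).as_matrix()
    print("t %.2f pos %s yaw %.2f tilt %.2f F %s w %.4f j %s"%(s["time"],np.round(s["ee_pos"],4),np.degrees(np.arctan2(M[1,0],M[0,0])),np.degrees(np.arccos(-M[2,1])),np.round(s["ft_force"],1),s["width"],np.round(s["joint_positions"],2)))
E
python3 -c "
from h import *;st()"
```

```text
t 1.47 pos [0.2806 0.5585 0.2226] yaw 0.28 tilt 0.01 F [ 0.2 -0.2 -0.2] w 0.0872 j [-1.24  0.33  0.08  1.47 -0.03  1.35 -1.15]
```

>>> arm_command --targets '[[[0.0195, 0, -0.0278, 0, 0, 0], [0.0195, 0, -0.0278, 0, 0, 0], [0.0195, 0, -0.0278, 0, 0, 0], [0.0195, 0, -0.0278, 0, 0, 0], [0.0195, 0, -0.0278, 0, 0, 0], [0.0195, 0, -0.0278, 0, 0, 0], [0.0195, 0, -0.0278, 0, 0, 0], [0.0195, 0, -0.0278, 0, 0, 0], [0.0195, 0, -0.0278, 0, 0, 0], [0.0195, 0, -0.0278, 0, 0, 0], [0.0195, 0, -0.0278, 0, 0, 0], [0.0195, 0, -0.0278, 0, 0.28, 0]]]'

```text
time: 2.47
ee_pos: [0.5157, 0.2235, 0.2228]
eef_rot: [-0.707, -0.0, 0.0, 0.707]
ft_force: [0.0, 0.1, 0.1]
width: 0.0874
```

```bash
python3 -c "
from h import *;st();W=cam('wrist');cv2.imwrite('pics/w1.png',W['pixels']);st();print(proj(W,(.514,.298,.062)))"
```

```text
t 2.47 pos [0.5157 0.2235 0.2228] yaw 0.05 tilt 0.03 F [0.  0.1 0.1] w 0.0874 j [-0.78  0.19  0.34  1.65 -0.06  1.31 -0.44]
t 2.52 pos [0.5196 0.2161 0.223 ] yaw -0.46 tilt 0.21 F [ 0.8 -6.4 -0.2] w 0.0872 j [-0.78  0.19  0.34  1.65 -0.06  1.31 -0.43]
[276.66011432 103.27917174]
```

View pics/w1.png

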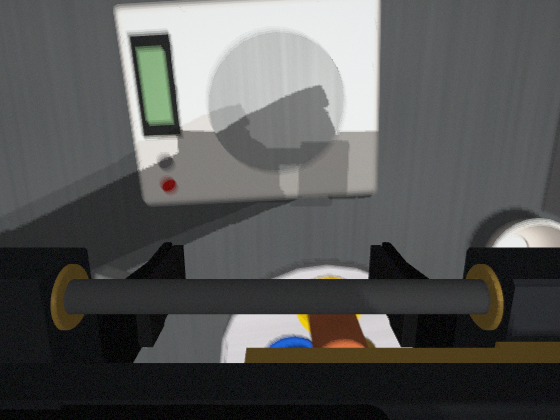

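Plate appears as a circle centred about (276,101), radius about 69 px, with display at left; the arm was still settling, so I settle and measure it again.

>>> arm_command --targets '[[[0, 0, 0, 0, 0, 0], [0, 0, 0, 0, 0, 0], [0, 0, 0, 0, 0, 0], [0, 0, 0, 0, 0, 0]]]'

```text
time: 2.85
ee_pos: [0.5142, 0.2264, 0.2225]
eef_rot: [-0.707, 0.0, -0.0, 0.707]
ft_force: [-0.8, 0.1, 0.1]
width: 0.0873
```

```bash
python3 -c "
from h import *
st();W=cam('wrist');cv2.imwrite('pics/w2.png',W['pixels']);st()
g=cv2.medianBlur(cv2.cvtColor(W['pixels'],cv2.COLOR_BGR2GRAY),5)
c=cv2.HoughCircles(g,cv2.HOUGH_GRADIENT_ALT,1.5,50,param1=60,param2=0.5,minRadius=50,maxRadius=90)
print(c)
for u in c[0]: print(onz(W,u[:2],.062), u[2]*(W['o'][2]-.062)/f(W))
"
```

```text
t 2.85 pos [0.5142 0.2264 0.2225] yaw -0.03 tilt 0.03 F [-0.8  0.1  0.1] w 0.0873 j [-0.79  0.19  0.33  1.65 -0.06  1.31 -0.44]
t 2.90 pos [0.5143 0.2263 0.2225] yaw -0.06 tilt 0.02 F [-0.8 -0.  -0.5] w 0.0873 j [-0.79  0.19  0.33  1.65 -0.06  1.31 -0.44]
[[[273.      100.5      69.39436]
  [447.      303.       58.51507]]]
[0.50947178 0.30314128 0.062     ] 0.06040408759636751
[0.67754285 0.11414917 0.062     ] 0.05093424528349295
```

```bash
python3 -c "
from h import *
from scipy.optimize import least_squares
W=cam('wrist');S=cam('scene');D=cam('side')
x=W['pixels'][20:180,190:360];cv2.imwrite('pics/wp.png',cv2.resize(x,None,fx=4,fy=4,interpolation=0))
for n,c in(('W',W),('S',S),('D',D)):
    g=cv2.cvtColor(c['pixels'],cv2.COLOR_BGR2GRAY)
    e=cv2.Canny(cv2.GaussianBlur(g,(3,3),0),15,40)
    v,u=np.nonzero(e)
    P=np.array([onz(c,(a,b),.062)[:2] for a,b in zip(u,v)])
    ctr=np.array([.512,.300]);
    for it,tol in((0,.008),(1,.004),(2,.003)):
        d=np.linalg.norm(P-ctr,axis=1);k=abs(d-.058)<tol
        s=least_squares(lambda q:np.linalg.norm(P[k]-q[:2],axis=1)-.058,[*ctr],loss='soft_l1',f_scale=.0007);ctr=s.x
    print(n,k.sum(),ctr,np.std(s.fun))
"
```

```text
W 548 [0.51171841 0.29981693] 0.000702921884728194
S 120 [0.51394486 0.29757791] 0.0013610804708728296
D 77 [0.5132006  0.29242969] 0.0014959723998204132
```

View pics/wp.png

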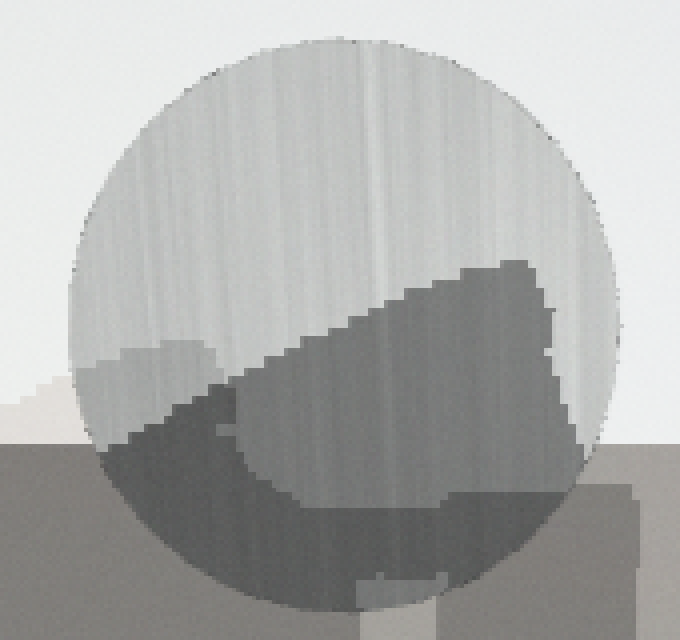

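>>> arm_command --targets '[[[0.0084, 0, -0.031, 0, 0, 0], [0.0084, 0, -0.031, 0, 0, 0], [0.0084, 0, -0.031, 0, 0, 0], [0.0084, 0, -0.031, 0, 0, 0], [0.0084, 0, -0.031, 0, 0, 0], [0.0084, 0, -0.031, 0, 0, 0], [0.0084, 0, -0.031, 0, 0, 0], [0.0084, 0, -0.025, 0, 0, 0], [0.0084, 0, -0.02, 0, 0, 0], [0, 0, -0.012, 0, 0, 0], [0, 0, -0.005, 0, 0, 0], [0, 0, 0, 0, 0, 0]]]' --hand 0.8

```text
time: 4.05
ee_pos: [0.589, -0.0549, 0.2225]
eef_rot: [0.707, -0.002, 0.002, -0.707]
ft_force: [-0.4, -0.4, -0.2]
width: 0.0698
```

>>> arm_command --targets '[[[0, 0, 0, 0, 0, 0], [0, 0, 0, 0, 0, 0], [0, 0, 0, 0, 0, 0]]]'

```text
time: 4.3
ee_pos: [0.5893, -0.0527, 0.2226]
eef_rot: [-0.707, 0.001, -0.001, 0.707]
ft_force: [0.0, 0.4, -0.7]
width: 0.0694
```

```bash
python3 -c "
from h import *;st()"
```

```text
t 4.30 pos [ 0.5893 -0.0527  0.2226] yaw -0.11 tilt 0.04 F [ 0.   0.4 -0.7] w 0.0694 j [-0.42  0.27  0.52  1.58 -0.14  1.33  0.12]
```

>>> arm_command --targets '[[[0, 0.02, 0, 0, 0, 0], [0, 0.03, 0, 0, 0, 0], [0, 0.03, 0, 0, 0, 0], [0, 0.03, 0, 0, 0, 0], [0, 0.02, 0, 0, 0, 0], [0, 0.015, 0, 0, 0, 0], [0, 0.01, 0, 0, 0, 0], [0, 0.003, 0, 0, 0, 0], [0, 0, 0, 0, 0, 0], [0, 0, 0, 0, 0, 0]]]'

```text
time: 5.13
ee_pos: [0.59, -0.0541, 0.0655]
eef_rot: [-0.707, 0.001, -0.002, 0.707]
ft_force: [-0.6, 0.1, 0.6]
width: 0.0697
```

```bash
python3 -c "
from h import *;st();c=cam('scene');d=cam('side')
cv2.imwrite('pics/g1.png',np.hstack([cv2.resize(c['pixels'][90:240,190:340],(400,400)),cv2.resize(d['pixels'][120:270,170:320],(400,400))]))"
```

```text
t 5.13 pos [ 0.59   -0.0541  0.0655] yaw -0.22 tilt 0.07 F [-0.6  0.1  0.6] w 0.0697 j [-0.38  0.42  0.48  1.75 -0.23  1.02  0.19]
```

View pics/g1.png

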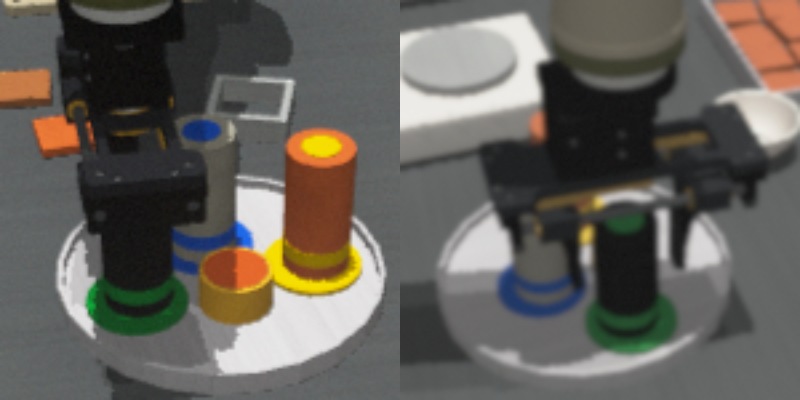

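The fingers straddle the asphalt cylinder symmetrically, and the body is above the tops. Now closing.

>>> arm_command --targets '[[[0, 0, 0, 0, 0, 0], [0, 0, 0, 0, 0, 0], [0, 0, 0, 0, 0, 0], [0, 0, 0, 0, 0, 0], [0, 0, 0, 0, 0, 0], [0, 0, 0, 0, 0, 0]]]' --hand 0 --grip_force 40

```text
time: 5.73
ee_pos: [0.5897, -0.0543, 0.0648]
eef_rot: [-0.707, 0.001, -0.002, 0.707]
ft_force: [1.3, 0.3, 1.8]
width: 0.0495
```

>>> arm_command --targets '[[[0, -0.004, 0, 0, 0, 0], [0, -0.008, 0, 0, 0, 0], [0, -0.015, 0, 0, 0, 0], [0, -0.022, 0, 0, 0, 0], [0, -0.022, 0, 0, 0, 0], [0, -0.022, 0, 0, 0, 0], [0, -0.022, 0, 0, 0, 0], [0, -0.015, 0, 0, 0, 0], [0, -0.01, 0, 0, 0, 0], [0, 0, 0, 0, 0, 0]]]'

```text
time: 6.57
ee_pos: [0.5901, -0.0545, 0.2067]
eef_rot: [-0.707, 0.001, -0.002, 0.707]
ft_force: [1.0, 0.5, -3.6]
width: 0.0493
```

```bash
python3 -c "
from h import *;st();c=cam('scene')
cv2.imwrite('pics/g2.png',cv2.resize(c['pixels'][40:240,80:340],(780,600)))"
```

```text
t 6.57 pos [ 0.5901 -0.0545  0.2067] yaw -0.25 tilt 0.16 F [ 1.   0.5 -3.6] w 0.0493 j [-0.42  0.28  0.53  1.6  -0.15  1.29  0.13]
```

View pics/g2.png

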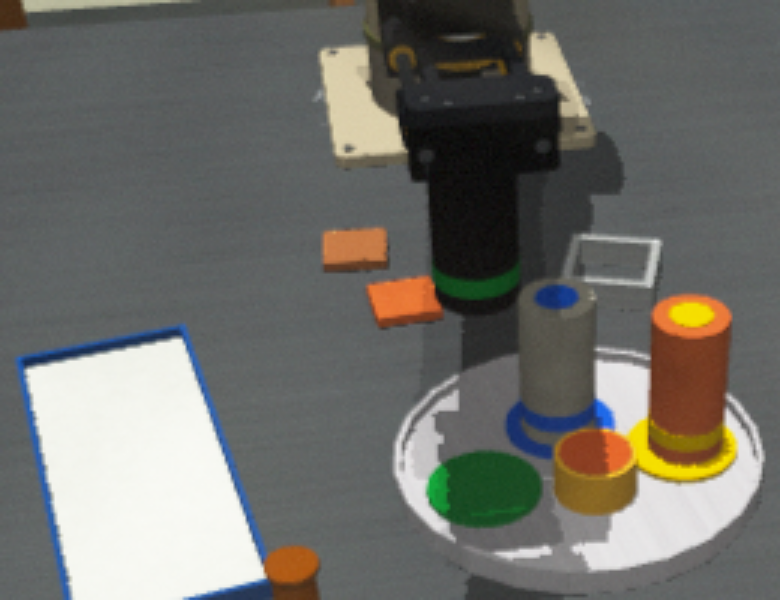

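Lifted cleanly, the green pad is now seen at picture (241,202). Moving to the tray's far place.

>>> arm_command --targets '[[[0.002, 0, -0.01, 0, 0, 0], [0.002, 0, -0.02, 0, 0, 0], [0.002, 0, -0.03, 0, 0, 0], [0.002, 0, -0.03, 0, 0, 0], [0.002, 0, -0.03, 0, 0, 0], [0.002, 0, -0.03, 0, 0, 0], [0.002, 0, -0.025, 0, 0, 0], [0.002, 0, -0.0175, 0, 0, 0], [0, 0, -0.008, 0, 0, 0], [0, 0, -0.004, 0, 0, 0], [0, 0, 0, 0, 0.25, 0], [0, 0, 0, 0, 0, 0]]]'

```text
time: 7.62
ee_pos: [0.6046, -0.2576, 0.2039]
eef_rot: [-0.707, 0.003, -0.002, 0.707]
ft_force: [1.4, 1.7, -5.2]
width: 0.0491
```

>>> arm_command --targets '[[[0, 0.01, 0, 0, 0, 0], [0, 0.02, 0, 0, 0, 0], [0, 0.025, 0, 0, 0, 0], [0, 0.025, 0, 0, 0, 0], [0, 0.025, 0, 0, 0, 0], [0, 0.018, 0, 0, 0, 0], [0, 0.01, 0, 0, 0, 0], [0, 0.005, 0, 0, 0, 0], [0, 0.002, 0, 0, 0, 0], [0, 0, 0, 0, 0, 0], [0, 0, 0, 0, 0, 0]]]'

```text
time: 8.53
ee_pos: [0.6053, -0.259, 0.0657]
eef_rot: [0.707, -0.002, 0.004, -0.707]
ft_force: [-0.9, -0.3, -4.6]
width: 0.0494
```

```bash
python3 -c "
from h import *;st();c=cam('scene');d=cam('side')
cv2.imwrite('pics/g3.png',np.hstack([cv2.resize(c['pixels'][110:260,70:220],(400,400)),cv2.resize(d['pixels'][220:400,200:380],(400,400))]))"
```

```text
t 8.53 pos [ 0.6053 -0.259   0.0657] yaw -0.48 tilt 0.11 F [-0.9 -0.3 -4.6] w 0.0494 j [-0.06  0.57  0.55  1.56 -0.32  1.09  0.55]
```

View pics/g3.png

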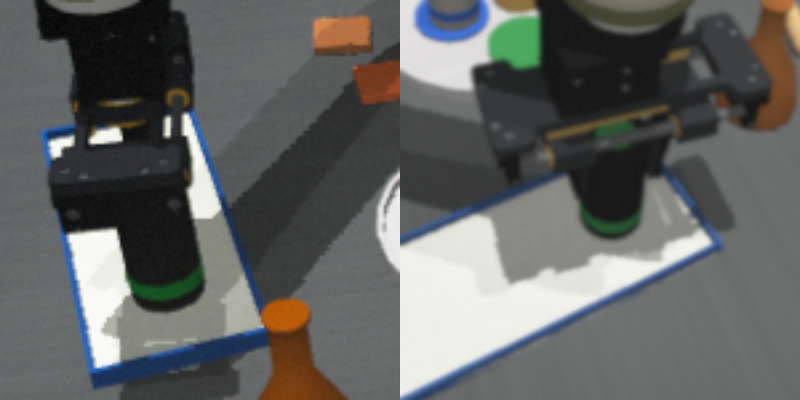

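The cylinder hangs above the tray, well inside the rim. Lowering the rest.

>>> arm_command --targets '[[[0, 0.004, 0, 0, 0, 0], [0, 0.002, 0, 0, 0, 0], [0, 0.001, 0, 0, 0, 0], [0, 0.001, 0, 0, 0, 0], [0, 0, 0, 0, 0, 0], [0, 0, 0, 0, 0, 0]]]'

```text
time: 9.13
ee_pos: [0.6045, -0.2588, 0.0568]
eef_rot: [-0.707, 0.003, -0.003, 0.707]
ft_force: [-2.4, 1.5, 1.0]
width: 0.0496
```

>>> arm_command --targets '[[[0, 0.001, 0, 0, 0, 0], [0, 0.0005, 0, 0, 0, 0], [0, 0, 0, 0, 0, 0]]]'

```text
time: 9.38
ee_pos: [0.6045, -0.2589, 0.0567]
eef_rot: [-0.707, 0.003, -0.003, 0.707]
ft_force: [-8.1, 4.1, 14.6]
width: 0.0494
```

>>> arm_command --targets '[[[0, -0.0005, 0, 0, 0, 0], [0, 0, 0, 0, 0, 0], [0, 0, 0, 0, 0, 0], [0, 0, 0, 0, 0, 0], [0, 0, 0, 0, 0, 0]]]' --hand 0.8

```text
time: 9.8
ee_pos: [0.6047, -0.2589, 0.0555]
eef_rot: [0.707, -0.003, 0.003, -0.707]
ft_force: [0.1, -0.1, -0.5]
width: 0.0685
```

>>> arm_command --targets '[[[0, -0.005, 0, 0, 0, 0], [0, -0.01, 0, 0, 0, 0], [0, -0.02, 0, 0, 0, 0], [0, -0.03, 0, 0, 0, 0], [0, -0.03, 0, 0, 0, 0], [0, -0.03, 0, 0, 0, 0], [0, -0.02, 0, 0, 0, 0], [0, -0.01, 0, 0, 0, 0], [0, 0, 0, 0, 0, 0], [0, 0, 0, 0, 0, 0]]]'

```text
time: 10.63
ee_pos: [0.6045, -0.2587, 0.2102]
eef_rot: [-0.707, 0.003, -0.003, 0.707]
ft_force: [0.0, -1.2, -0.9]
width: 0.0697
```

```bash
python3 -c "
from h import *;st();c=cam('scene');d=cam('side')
cv2.imwrite('pics/g4.png',np.hstack([cv2.resize(c['pixels'][110:260,70:220],(400,400)),cv2.resize(d['pixels'][220:400,200:380],(400,400))]))"
```

```text
t 10.63 pos [ 0.6045 -0.2587  0.2102] yaw -0.48 tilt 0.01 F [ 0.  -1.2 -0.9] w 0.0697 j [-0.09  0.45  0.6   1.41 -0.25  1.35  0.5 ]
```

View pics/g4.png

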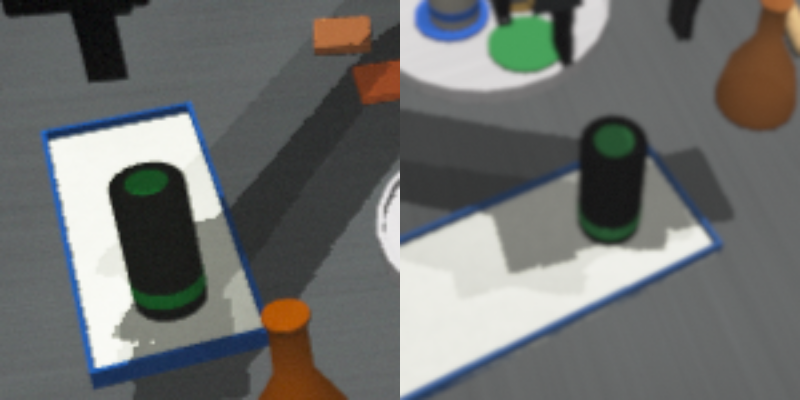

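Asphalt stands upright inside the tray. On to the concrete cylinder.

>>> arm_command --targets '[[[-0.0086, 0, 0.012, 0, -0.4, 0], [-0.0086, 0, 0.022, 0, 0, 0], [-0.0086, 0, 0.032, 0, 0, 0], [-0.0086, 0, 0.032, 0, 0, 0], [-0.0086, 0, 0.032, 0, 0, 0], [-0.0086, 0, 0.032, 0, 0, 0], [-0.0086, 0, 0.032, 0, 0, 0], [-0.0086, 0, 0.028, 0, 0, 0], [0, 0, 0.02, 0, 0, 0], [0, 0, 0.012, 0, 0, 0], [0, 0, 0.006, 0, 0, 0], [0, 0, 0.002, 0, 0, 0]]]'

```text
time: 11.73
ee_pos: [0.5361, 0.0036, 0.2098]
eef_rot: [0.707, -0.001, -0.0, -0.707]
ft_force: [-0.5, 0.3, 0.5]
width: 0.0697
```

>>> arm_command --targets '[[[0, 0, 0, 0, 0, 0], [0, 0, 0, 0, 0, 0], [0, 0, 0, 0, 0, 0]]]'

```text
time: 11.98
ee_pos: [0.5363, 0.0018, 0.2104]
eef_rot: [0.707, -0.001, 0.001, -0.707]
ft_force: [0.2, 0.0, 0.5]
width: 0.0697
```

```bash
python3 -c "
from h import *;st()"
```

```text
t 11.98 pos [0.5363 0.0018 0.2104] yaw -0.21 tilt 0.03 F [0.2 0.  0.5] w 0.0697 j [-0.52  0.14  0.48  1.74 -0.07  1.28 -0.03]
```

>>> arm_command --targets '[[[0, 0.02, 0.0015, 0, -0.2, 0], [0, 0.03, 0, 0, 0, 0], [0, 0.03, 0, 0, 0, 0], [0, 0.03, 0, 0, 0, 0], [0, 0.017, 0, 0, 0, 0], [0, 0.01, 0, 0, 0, 0], [0, 0.006, 0, 0, 0, 0], [0, 0.0025, 0, 0, 0, 0], [0, 0, 0, 0, 0, 0], [0, 0, 0, 0, 0, 0]]]'

```text
time: 12.82
ee_pos: [0.537, 0.0047, 0.0661]
eef_rot: [-0.707, -0.001, 0.0, 0.707]
ft_force: [0.3, -0.1, -0.9]
width: 0.0697
```

```bash
python3 -c "
from h import *;st();c=cam('scene');d=cam('side')
cv2.imwrite('pics/c1.png',np.hstack([cv2.resize(c['pixels'][90:240,190:340],(400,400)),cv2.resize(d['pixels'][120:270,170:320],(400,400))]))"
```

```text
t 12.82 pos [0.537  0.0047 0.0661] yaw 0.10 tilt 0.10 F [ 0.3 -0.1 -0.9] w 0.0697 j [-0.49  0.3   0.46  1.89 -0.16  0.98  0.04]
```

View pics/c1.png

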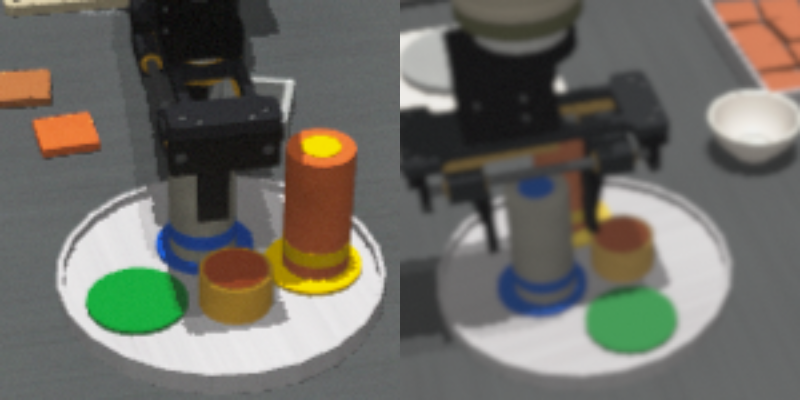

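The fingers straddle the concrete cylinder, clear of clay. Gripping and lifting.

>>> arm_command --targets '[[[0, 0, 0, 0, 0, 0], [0, 0, 0, 0, 0, 0], [0, 0, 0, 0, 0, 0], [0, 0, 0, 0, 0, 0], [0, 0, 0, 0, 0, 0], [0, 0, 0, 0, 0, 0]]]' --hand 0 --grip_force 40

```text
time: 13.42
ee_pos: [0.5362, 0.0049, 0.0652]
eef_rot: [-0.707, -0.001, 0.001, 0.707]
ft_force: [-1.2, 0.7, 1.9]
width: 0.049
```

>>> arm_command --targets '[[[0, -0.004, 0, 0, 0, 0], [0, -0.008, 0, 0, 0, 0], [0, -0.015, 0, 0, 0, 0], [0, -0.022, 0, 0, 0, 0], [0, -0.022, 0, 0, 0, 0], [0, -0.022, 0, 0, 0, 0], [0, -0.022, 0, 0, 0, 0], [0, -0.015, 0, 0, 0, 0], [0, -0.01, 0, 0, 0, 0], [0, 0, 0, 0, 0, 0]]]'

```text
time: 14.25
ee_pos: [0.537, 0.0047, 0.2071]
eef_rot: [-0.707, -0.002, -0.0, 0.707]
ft_force: [-0.3, -0.3, -5.0]
width: 0.0492
```

>>> arm_command --targets '[[[-0.005, 0, -0.015, 0, 0, 0], [-0.01, 0, -0.027, 0, 0, 0], [-0.013, 0, -0.036, 0, 0, 0], [-0.013, 0, -0.036, 0, 0, 0], [-0.013, 0, -0.036, 0, 0, 0], [-0.013, 0, -0.036, 0, 0, 0], [-0.012, 0, -0.036, 0, 0, 0], [-0.0105, 0, -0.033, 0, 0, 0], [-0.008, 0, -0.02, 0, 0, 0], [-0.004, 0, -0.013, 0, 0, 0], [-0.002, 0, -0.006, 0, 0, 0], [0, 0, -0.0015, 0, 0, 0]]]'

```text
time: 15.25
ee_pos: [0.432, -0.2919, 0.2041]
eef_rot: [-0.707, 0.001, 0.001, 0.707]
ft_force: [0.2, -0.2, -5.0]
width: 0.0491
```

>>> arm_command --targets '[[[0, 0, 0, 0, 0, 0], [0, 0, 0, 0, 0, 0]]]'

```text
time: 15.42
ee_pos: [0.4337, -0.2896, 0.2045]
eef_rot: [-0.707, -0.001, 0.002, 0.707]
ft_force: [0.1, 0.1, -5.1]
width: 0.0495
```

```bash
python3 -c "
from h import *;st();c=cam('scene')
cv2.imwrite('pics/c2.png',cv2.resize(c['pixels'][40:240,80:340],(780,600)))"
```

```text
t 15.42 pos [ 0.4337 -0.2896  0.2045] yaw 0.21 tilt 0.06 F [ 0.1  0.1 -5.1] w 0.0495 j [-0.18  0.12  0.74  1.79 -0.09  1.26  0.59]
```

View pics/c2.png

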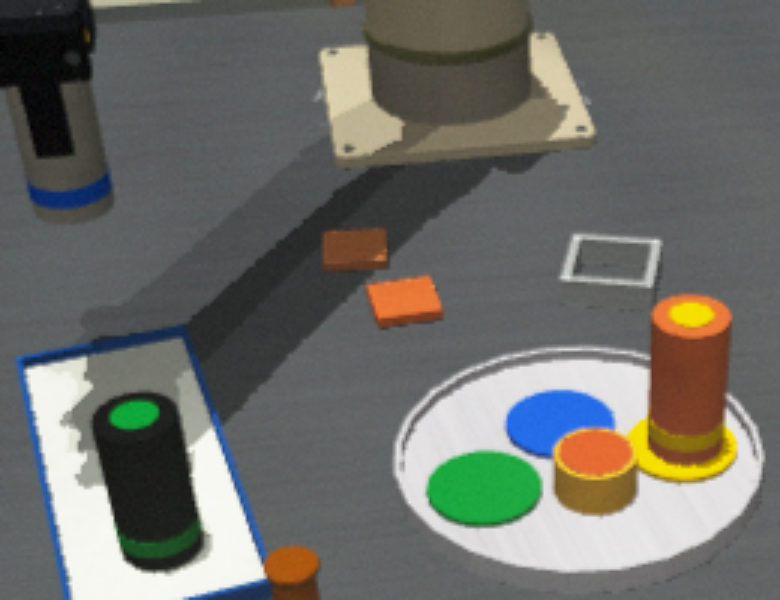

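Held, both pads clear. Lowering onto the tray's near place.

>>> arm_command --targets '[[[0, 0.01, 0, 0, 0, 0], [0, 0.02, 0, 0, 0, 0], [0, 0.025, 0, 0, 0, 0], [0, 0.025, 0, 0, 0, 0], [0, 0.025, 0, 0, 0, 0], [0, 0.018, 0, 0, 0, 0], [0, 0.01, 0, 0, 0, 0], [0, 0.005, 0, 0, 0, 0], [0, 0.003, 0, 0, 0, 0], [0, 0.001, 0, 0, 0, 0], [0, 0, 0, 0, 0, 0], [0, 0, 0, 0, 0, 0]]]'

```text
time: 16.47
ee_pos: [0.4339, -0.2911, 0.0638]
eef_rot: [0.707, 0.001, -0.0, -0.707]
ft_force: [0.0, -0.8, -4.9]
width: 0.0497
```

```bash
python3 -c "
from h import *;st();c=cam('scene');d=cam('side')
cv2.imwrite('pics/c3.png',np.hstack([cv2.resize(c['pixels'][100:250,60:210],(400,400)),cv2.resize(d['pixels'][240:415,130:305],(400,400))]))"
```

```text
t 16.47 pos [ 0.4339 -0.2911  0.0638] yaw 0.12 tilt 0.09 F [ 0.  -0.8 -4.9] w 0.0497 j [-0.11  0.31  0.7   1.94 -0.24  0.97  0.71]
```

View pics/c3.png

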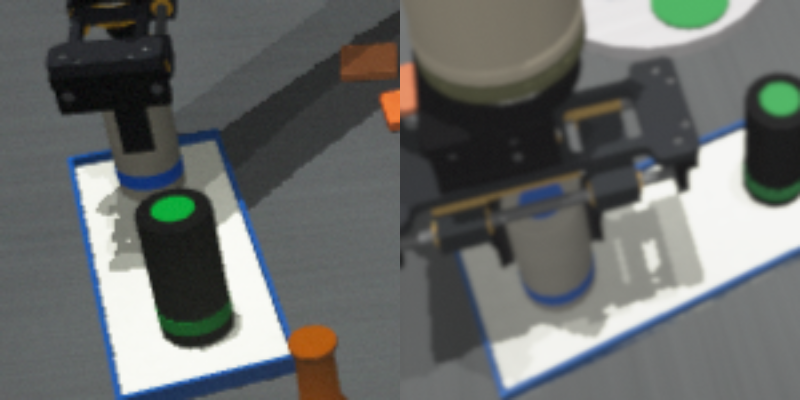

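>>> arm_command --targets '[[[0, 0.003, 0, 0, 0, 0], [0, 0.0015, 0, 0, 0, 0], [0, 0.001, 0, 0, 0, 0], [0, 0, 0, 0, 0, 0], [0, 0, 0, 0, 0, 0]]]'

```text
time: 16.98
ee_pos: [0.4333, -0.2909, 0.0574]
eef_rot: [-0.707, -0.001, 0.001, 0.707]
ft_force: [-0.4, -0.1, -5.4]
width: 0.0495
```

>>> arm_command --targets '[[[0, 0.001, 0, 0, 0, 0], [0, 0.0005, 0, 0, 0, 0], [0, 0, 0, 0, 0, 0]]]'

```text
time: 17.23
ee_pos: [0.4334, -0.291, 0.0571]
eef_rot: [-0.707, -0.001, 0.0, 0.707]
ft_force: [-6.1, 3.8, 12.8]
width: 0.0496
```

Contact. Releasing and retreating.

>>> arm_command --targets '[[[0, -0.0005, 0, 0, 0, 0], [0, 0, 0, 0, 0, 0], [0, 0, 0, 0, 0, 0], [0, 0, 0, 0, 0, 0], [0, 0, 0, 0, 0, 0]]]' --hand 0.8

```text
time: 17.65
ee_pos: [0.4335, -0.291, 0.0566]
eef_rot: [0.707, 0.001, -0.001, -0.707]
ft_force: [-0.2, 0.3, 0.0]
width: 0.0684
```

>>> arm_command --targets '[[[0, -0.005, 0, 0, 0, 0], [0, -0.01, 0, 0, 0, 0], [0, -0.02, 0, 0, 0, 0], [0, -0.03, 0, 0, 0, 0], [0, -0.03, 0, 0, 0, 0], [0, -0.03, 0, 0, 0, 0], [0, -0.02, 0, 0, 0, 0], [0, -0.01, 0, 0, 0, 0], [0, 0, 0, 0, 0, 0]]]'

```text
time: 18.4
ee_pos: [0.4342, -0.2915, 0.214]
eef_rot: [0.707, 0.002, 0.001, -0.707]
ft_force: [0.6, -0.3, -0.3]
width: 0.0696
```

```bash
python3 -c "
from h import *;st();c=cam('scene');d=cam('side')
cv2.imwrite('pics/c4.png',np.hstack([cv2.resize(c['pixels'][100:250,60:210],(400,400)),cv2.resize(d['pixels'][240:415,130:305],(400,400))]))"
```

```text
t 18.40 pos [ 0.4342 -0.2915  0.214 ] yaw 0.11 tilt 0.23 F [ 0.6 -0.3 -0.3] w 0.0696 j [-0.19  0.11  0.75  1.78 -0.08  1.28  0.59]
```

View pics/c4.png

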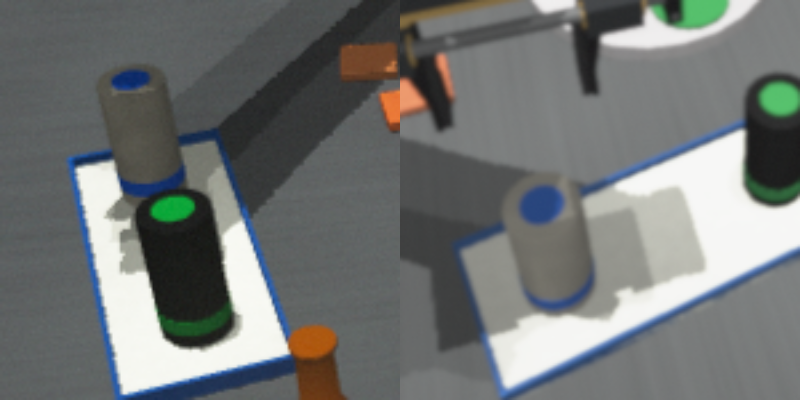

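Concrete stands upright. Now the clay cylinder.

>>> arm_command --targets '[[[0.006, 0, 0.016, 0, 0, 0], [0.011, 0, 0.03, 0, 0, 0], [0.0136, 0, 0.037, 0, 0, 0], [0.0136, 0, 0.037, 0, 0, 0], [0.0136, 0, 0.037, 0, 0, 0], [0.0136, 0, 0.037, 0, 0, 0], [0.0136, 0, 0.037, 0, 0, 0], [0.0136, 0, 0.037, 0, 0, 0], [0.0136, 0, 0.037, 0, 0, 0], [0.0125, 0, 0.034, 0, 0, 0], [0.008, 0, 0.022, 0, 0, 0], [0.0046, 0, 0.01, 0, 0, 0]]]'

```text
time: 19.5
ee_pos: [0.5693, 0.0847, 0.209]
eef_rot: [0.707, 0.001, -0.004, -0.707]
ft_force: [-0.8, 0.7, -0.5]
width: 0.0693
```

>>> arm_command --targets '[[[0, 0, 0.003, 0, 0, 0], [0, 0, 0, 0, 0, 0], [0, 0, 0, 0, 0, 0], [0, 0, 0, 0, 0, 0]]]'

```text
time: 19.83
ee_pos: [0.5696, 0.0812, 0.2115]
eef_rot: [0.707, -0.0, 0.0, -0.707]
ft_force: [0.8, -0.1, -0.4]
width: 0.0697
```

```bash
python3 -c "
from h import *;st()"
```

```text
t 19.83 pos [0.5696 0.0812 0.2115] yaw -0.05 tilt 0.02 F [ 0.8 -0.1 -0.4] w 0.0697 j [-0.6   0.24  0.45  1.64 -0.11  1.3  -0.14]
```

>>> arm_command --targets '[[[0.002, 0.02, 0.0005, 0, 0, 0], [0, 0.03, 0, 0, 0, 0], [0, 0.03, 0, 0, 0, 0], [0, 0.03, 0, 0, 0, 0], [0, 0.018, 0, 0, 0, 0], [0, 0.01, 0, 0, 0, 0], [0, 0.006, 0, 0, 0, 0], [0, 0.0025, 0, 0, 0, 0], [0, 0, 0, 0, 0, 0], [0, 0, 0, 0, 0, 0]]]'

```text
time: 20.67
ee_pos: [0.5727, 0.0838, 0.0663]
eef_rot: [-0.707, -0.001, -0.0, 0.707]
ft_force: [-0.1, 0.1, 0.6]
width: 0.0697
```

```bash
python3 -c "
from h import *;st();c=cam('scene');d=cam('side')
cv2.imwrite('pics/y1.png',np.hstack([cv2.resize(c['pixels'][90:240,210:360],(400,400)),cv2.resize(d['pixels'][120:270,170:320],(400,400))]))"
```

```text
t 20.67 pos [0.5727 0.0838 0.0663] yaw 0.10 tilt 0.11 F [-0.1  0.1  0.6] w 0.0697 j [-0.57  0.38  0.42  1.78 -0.18  1.01 -0.08]
```

View pics/y1.png

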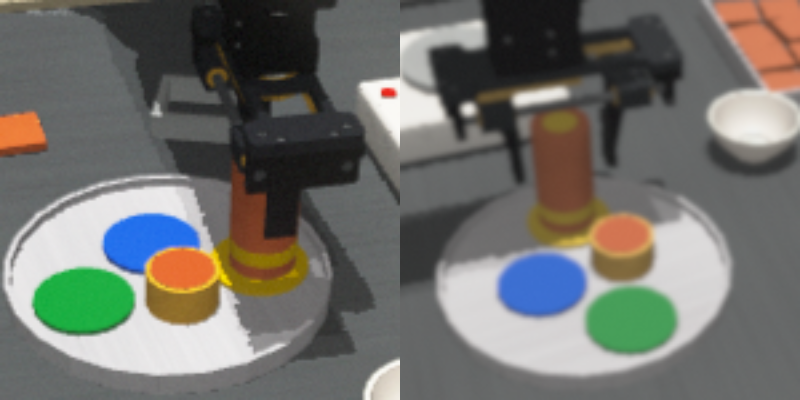

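>>> arm_command --targets '[[[0, 0, 0, 0, 0, 0], [0, 0, 0, 0, 0, 0], [0, 0, 0, 0, 0, 0], [0, 0, 0, 0, 0, 0], [0, 0, 0, 0, 0, 0], [0, 0, 0, 0, 0, 0]]]' --hand 0 --grip_force 40

```text
time: 21.27
ee_pos: [0.572, 0.0839, 0.0652]
eef_rot: [-0.707, -0.001, 0.001, 0.707]
ft_force: [-0.3, 1.0, 2.0]
width: 0.049
```

>>> arm_command --targets '[[[0, -0.004, 0, 0, 0, 0], [0, -0.008, 0, 0, 0, 0], [0, -0.015, 0, 0, 0, 0], [0, -0.022, 0, 0, 0, 0], [0, -0.022, 0, 0, 0, 0], [0, -0.022, 0, 0, 0, 0], [0, -0.022, 0, 0, 0, 0], [0, -0.015, 0, 0, 0, 0], [0, -0.01, 0, 0, 0, 0], [0, 0, 0, 0, 0, 0]]]'

```text
time: 22.1
ee_pos: [0.5727, 0.0839, 0.2073]
eef_rot: [-0.707, -0.002, -0.0, 0.707]
ft_force: [0.5, 0.1, -3.8]
width: 0.0494
```

>>> arm_command --targets '[[[-0.002, 0, -0.015, 0, 0, 0], [-0.004, 0, -0.028, 0, 0, 0], [-0.0053, 0, -0.036, 0, 0, 0], [-0.0053, 0, -0.036, 0, 0, 0], [-0.0053, 0, -0.036, 0, 0, 0], [-0.0053, 0, -0.036, 0, 0, 0], [-0.0053, 0, -0.036, 0, 0, 0], [-0.0053, 0, -0.036, 0, 0, 0], [-0.0053, 0, -0.036, 0, 0, 0], [-0.0045, 0, -0.032, 0, 0, 0], [-0.003, 0, -0.02, 0, 0, 0], [-0.002, 0, -0.01, 0, 0, 0]]]'

```text
time: 23.1
ee_pos: [0.5176, -0.2771, 0.2038]
eef_rot: [0.707, -0.002, 0.0, -0.707]
ft_force: [-0.1, -0.3, -3.7]
width: 0.0496
```

>>> arm_command --targets '[[[0, 0, -0.002, 0, 0, 0], [0, 0, 0, 0, 0, 0], [0, 0, 0, 0, 0, 0], [0, 0, 0, 0, 0, 0]]]'

```text
time: 23.43
ee_pos: [0.5206, -0.2733, 0.2047]
eef_rot: [-0.707, -0.002, 0.002, 0.707]
ft_force: [-0.7, -0.2, -4.0]
width: 0.0494
```

```bash
python3 -c "
from h import *;st();c=cam('scene');d=cam('side')
cv2.imwrite('pics/y2.png',np.hstack([cv2.resize(c['pixels'][80:250,60:230],(400,400)),cv2.resize(d['pixels'][200:415,130:345],(400,400))]))"
```

```text
t 23.43 pos [ 0.5206 -0.2733  0.2047] yaw 0.26 tilt 0.06 F [-0.7 -0.2 -4. ] w 0.0494 j [-0.14  0.3   0.66  1.62 -0.19  1.29  0.56]
```

View pics/y2.png

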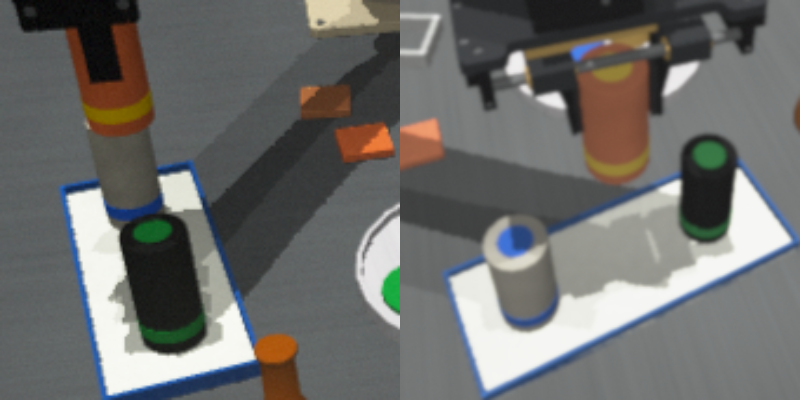

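Clay is held, above the gap between the other two. Lowering.

>>> arm_command --targets '[[[-0.001, 0.01, -0.001, 0, 0, 0], [0, 0.02, 0, 0, 0, 0], [0, 0.025, 0, 0, 0, 0], [0, 0.025, 0, 0, 0, 0], [0, 0.025, 0, 0, 0, 0], [0, 0.018, 0, 0, 0, 0], [0, 0.01, 0, 0, 0, 0], [0, 0.005, 0, 0, 0, 0], [0, 0.003, 0, 0, 0, 0], [0, 0.001, 0, 0, 0, 0], [0, 0, 0, 0, 0, 0], [0, 0, 0, 0, 0, 0]]]'

```text
time: 24.53
ee_pos: [0.5196, -0.2765, 0.064]
eef_rot: [0.707, 0.001, -0.0, -0.707]
ft_force: [0.1, -0.6, -4.2]
width: 0.0492
```

>>> arm_command --targets '[[[0, 0.003, 0, 0, 0, 0], [0, 0.0015, 0, 0, 0, 0], [0, 0.001, 0, 0, 0, 0], [0, 0, 0, 0, 0, 0], [0, 0, 0, 0, 0, 0]]]'

```text
time: 24.95
ee_pos: [0.519, -0.2762, 0.0575]
eef_rot: [-0.707, -0.001, 0.001, 0.707]
ft_force: [0.6, -0.4, -3.8]
width: 0.0492
```

>>> arm_command --targets '[[[0, 0.001, 0, 0, 0, 0], [0, 0.0005, 0, 0, 0, 0], [0, 0, 0, 0, 0, 0]]]'

```text
time: 25.2
ee_pos: [0.5191, -0.2763, 0.0571]
eef_rot: [-0.707, -0.001, 0.0, 0.707]
ft_force: [-4.7, 3.1, 10.1]
width: 0.0494
```

>>> arm_command --targets '[[[0, -0.0005, 0, 0, 0, 0], [0, 0, 0, 0, 0, 0], [0, 0, 0, 0, 0, 0], [0, 0, 0, 0, 0, 0], [0, 0, 0, 0, 0, 0]]]' --hand 0.78

```text
time: 25.62
ee_pos: [0.5191, -0.2763, 0.0565]
eef_rot: [0.707, 0.001, -0.001, -0.707]
ft_force: [-0.2, -1.1, 0.9]
width: 0.0665
```

>>> arm_command --targets '[[[0, -0.005, 0, 0, 0, 0], [0, -0.01, 0, 0, 0, 0], [0, -0.02, 0, 0, 0, 0], [0, -0.03, 0, 0, 0, 0], [0, -0.03, 0, 0, 0, 0], [0, -0.03, 0, 0, 0, 0], [0, -0.02, 0, 0, 0, 0], [0, -0.01, 0, 0, 0, 0], [0, 0, 0, 0, 0, 0]]]'

```text
time: 26.37
ee_pos: [0.5199, -0.2769, 0.2143]
eef_rot: [0.707, 0.002, 0.001, -0.707]
ft_force: [0.2, -0.4, -0.8]
width: 0.0676
```

```bash
cat >> h.py <<'E'
from scipy.optimize import least_squares
def circfit(c,rgt,lo,hi,z,rad,roi,tol=(.008,.004,.003)):
    "edge points of a colour mask cast on plane z, circle of known radius"
    m=cv2.inRange(c["hsv"],np.array(lo),np.array(hi));k=np.zeros_like(m);x0,y0,x1,y1=roi;k[y0:y1,x0:x1]=255;m&=k
    cs,_=cv2.findContours(m,0,1);q=max(cs,key=cv2.contourArea)[:,0]
    P=np.array([onz(c,p,z)[:2] for p in q]);ctr=P.mean(0) if rgt is None else np.array(rgt)
    for t in tol:
        d=np.linalg.norm(P-ctr,axis=1);kk=abs(d-rad)<t
        s=least_squares(lambda v:np.linalg.norm(P[kk]-v,axis=1)-rad,ctr,loss='soft_l1',f_scale=.0007);ctr=s.x
    return ctr,int(kk.sum()),len(P)
E
python3 - <<'E'
from h import *
np.set_printoptions(precision=4,suppress=True)
st();S=cam('scene');D=cam('side')
cv2.imwrite('pics/y3.png',np.hstack([cv2.resize(S['pixels'][80:260,60:340],(560,360)),cv2.resize(D['pixels'][150:400,150:400],(240,360))]))
for k,roi in (("blue",((245,165,292,200),(200,210,245,242))),("yellow",((280,165,335,205),(205,170,250,215))),("green",((215,185,270,225),(235,220,280,258)))):
    for c,ro in zip((S,D),roi):
        b=blobs(c,COL[k][0],COL[k][1],roi=ro,mina=60)
        print(k,[(np.array(x[0]),x[1]) for x in b],[onz(c,x[0],.014)[:2] for x in b],circfit(c,None,*COL[k],.014,.037,ro))
for c,ro in((S,(262,180,296,206)),(D,(240,180,275,230))):
    b=max(blobs(c,(3,140,90),(15,255,255),roi=ro),key=lambda x:x[1]);print("soil",np.array(b[0]),b[1],onz(c,b[0],.04))
E
```

```text
t 26.37 pos [ 0.5199 -0.2769  0.2143] yaw 0.11 tilt 0.24 F [ 0.2 -0.4 -0.8] w 0.0676 j [-0.14  0.29  0.67  1.61 -0.19  1.31  0.56]
blue [(array([263.99, 179.21]), 477)] [array([0.5295, 0.0017])] (array([0.536 , 0.0064]), 57, 82)
blue [(array([225.54, 225.62]), 171)] [array([0.5386, 0.0037])] (array([0.539 , 0.0036]), 0, 55)
yellow [(array([306.63, 188.3 ]), 667)] [array([0.5752, 0.0795])] (array([0.574 , 0.0793]), 84, 97)Traceback (most recent call last):
  File "<stdin>", line 8, in <module>
  File "h.py", line 37, in circfit
    cs,_=cv2.findContours(m,0,1);q=max(cs,key=cv2.contourArea)[:,0]
                                   ~~~^^^^^^^^^^^^^^^^^^^^^^^^
ValueError: max() iterable argument is empty
```

View pics/y3.png

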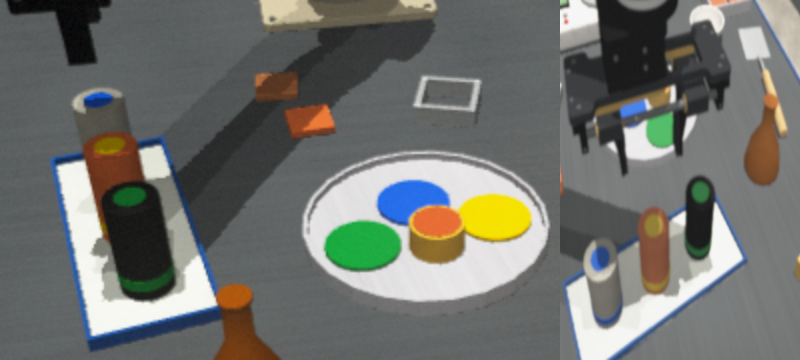

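All three stand upright in a row; the ring is exposed. I go to a wrist-camera viewpoint over the ring and pads.

>>> arm_command --targets '[[[0.0085, 0, 0.012, 0, 0, 0], [0.0085, 0, 0.022, 0, 0, 0], [0.0085, 0, 0.03, 0, 0, 0], [0.0085, 0, 0.03, 0, 0, 0], [0.0085, 0, 0.03, 0, 0, 0], [0.0085, 0, 0.03, 0, 0, 0], [0.0085, 0, 0.028, 0, 0, 0], [0.0085, 0, 0.02, 0, 0, 0], [0.0085, 0, 0.011, 0, 0, 0], [0.0085, 0, 0.006, 0, 0, 0], [0, 0, 0, 0, 0, 0], [0, 0, 0, 0, 0, 0]]]' --hand 1

```text
time: 27.47
ee_pos: [0.6035, -0.0583, 0.2108]
eef_rot: [0.708, -0.0, -0.001, -0.707]
ft_force: [-0.3, -0.3, -0.0]
width: 0.0872
```

>>> arm_command --targets '[[[0, 0, 0, 0, 0, 0], [0, 0, 0, 0, 0, 0], [0, 0, 0, 0, 0, 0]]]'

```text
time: 27.72
ee_pos: [0.6032, -0.0584, 0.2117]
eef_rot: [0.707, 0.0, 0.0, -0.707]
ft_force: [1.0, -0.2, 0.1]
width: 0.0872
```

```bash
python3 - <<'E'
from h import *
np.set_printoptions(precision=4,suppress=True)
st();W=cam('wrist');cv2.imwrite('pics/w3.png',W['pixels']);st()
print(proj(W,(.6046,.0154,.04)))
np.savez('w3.npz',R=W['R'],t=W['t'],px=W['pixels'],o=W['o'])
E
```

```text
t 27.72 pos [ 0.6032 -0.0584  0.2117] yaw 0.01 tilt 0.01 F [ 1.  -0.2  0.1] w 0.0872 j [-0.42  0.32  0.56  1.56 -0.17  1.31  0.15]
t 27.77 pos [ 0.6033 -0.058   0.2117] yaw 0.03 tilt 0.02 F [-0.3  0.1 -0.4] w 0.0870 j [-0.42  0.32  0.56  1.56 -0.17  1.31  0.15]
[280.1813 104.1365]
```

View pics/w3.png

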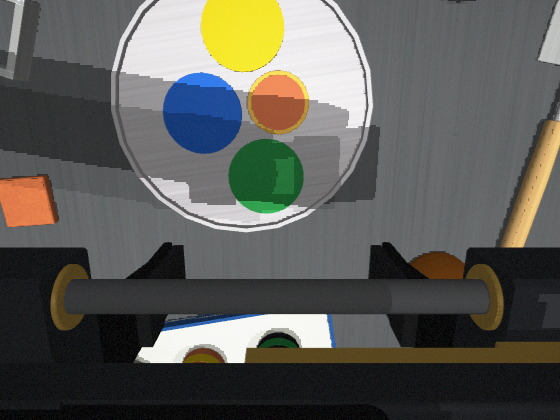

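Wrist view: ring at (278,102), blue pad (202,113), yellow (243,27), green (266,176), all unobstructed. Measuring centres.

```bash
python3 - <<'E'
from h import *
np.set_printoptions(precision=4,suppress=True)
W=cam('wrist');S=cam('scene');D=cam('side')
ro=dict(blue=((150,60,250,165),(245,165,292,200)),yellow=((190,0,300,80),(280,165,335,205)),green=((220,130,320,222),(215,185,270,225)))
for k in COL:
    L,H=COL[k]; L=(L[0],L[1]-30,30)
    for n,c,r0 in(("W",W,ro[k][0]),("S",S,ro[k][1])):
        print(k,n,circfit(c,None,L,H,.014,.037,r0))
    a=[max(blobs(c,L,H,roi=r0),key=lambda x:x[1])[0] for c,r0 in((W,ro[k][0]),(S,ro[k][1]))]
    if k=="green" : print(" tri",tri([(W,a[0]),(S,a[1])]))
# ring
w=(235,60,320,145)
print("ring brass+soil W",circfit(W,None,(3,110,40),(30,255,255),.04,.027,w))
b=max(blobs(W,(3,110,40),(13,255,255),roi=w),key=lambda x:x[1]);print(b,onz(W,b[0],.04))
b2=max(blobs(S,(3,140,90),(15,255,255),roi=(262,180,296,206)),key=lambda x:x[1])
print(b2,onz(S,b2[0],.04));print("tri ring",tri([(W,b[0]),(S,b2[0])]))
b3=blobs(D,(3,140,60),(15,255,255),roi=(230,170,290,235));print(b3,[onz(D,x[0],.04) for x in b3])
E
```

```text
blue W (array([0.5312, 0.0068]), 225, 225)
blue S (array([0.5354, 0.0051]), 64, 86)
yellow W (array([0.571 , 0.0817]), 183, 243)
yellow S (array([0.5745, 0.0793]), 82, 102)
green W (array([ 0.5906, -0.0533]), 209, 209)
green S (array([ 0.595 , -0.0549]), 90, 90)
 tri (array([ 0.5903, -0.0538,  0.0092]), [np.float64(0.0005820922864209234), np.float64(0.0005820922864209989)])
ring brass+soil W (array([0.6026, 0.0167]), 175, 175)
((np.float64(277.72), np.float64(102.52)), 2273, (252, 75, 53, 56)) [0.6026 0.0171 0.04  ]
((np.float64(277.74), np.float64(190.25)), 284, (266, 183, 24, 15)) [0.6041 0.0152 0.04  ]
tri ring (array([0.6024, 0.0164, 0.0386]), [np.float64(0.0007787601180811004), np.float64(0.0007787601180811247)])
[((np.float64(252.46), np.float64(207.96)), 211, (243, 202, 20, 13))] [array([0.6031, 0.0146, 0.04  ])]
```

>>> arm_command --targets '[[[0, 0, 0.01, 0, 0, 0], [0, 0, 0.02, 0, 0, 0], [0, 0, 0.02, 0, 0, 0], [0, 0, 0.014, 0, 0, 0], [0, 0, 0.007, 0, 0, 0], [0, 0, 0.003, 0, 0, 0], [0, 0, 0, 0, 0, 0], [0, 0, 0, 0, 0, 0], [0, 0, 0, 0, 0, 0]]]' --hand 0.85

```text
time: 28.67
ee_pos: [0.6034, 0.0156, 0.2116]
eef_rot: [0.707, 0.0, -0.0, -0.707]
ft_force: [0.4, 0.9, 0.1]
width: 0.0737
```

>>> arm_command --targets '[[[0, 0.02, 0, 0, 0, 0], [0, 0.03, 0, 0, 0, 0], [0, 0.03, 0, 0, 0, 0], [0, 0.03, 0, 0, 0, 0], [0, 0.02, 0, 0, 0, 0], [0, 0.015, 0, 0, 0, 0], [0, 0.01, 0, 0, 0, 0], [0, 0.005, 0, 0, 0, 0], [0, 0.002, 0, 0, 0, 0], [0, 0, 0, 0, 0, 0], [0, 0, 0, 0, 0, 0]]]'

```text
time: 29.58
ee_pos: [0.6041, 0.0168, 0.0505]
eef_rot: [-0.707, -0.001, 0.0, 0.707]
ft_force: [0.3, 0.5, -0.2]
width: 0.0738
```

```bash
python3 -c "
from h import *;st();c=cam('scene');d=cam('side')
cv2.imwrite('pics/r1.png',np.hstack([cv2.resize(c['pixels'][90:240,190:340],(400,400)),cv2.resize(d['pixels'][120:270,170:320],(400,400))]))"
```

```text
t 29.58 pos [0.6041 0.0168 0.0505] yaw 0.10 tilt 0.08 F [ 0.3  0.5 -0.2] w 0.0738 j [-0.48  0.47  0.47  1.73 -0.25  1.01  0.08]
```

View pics/r1.png

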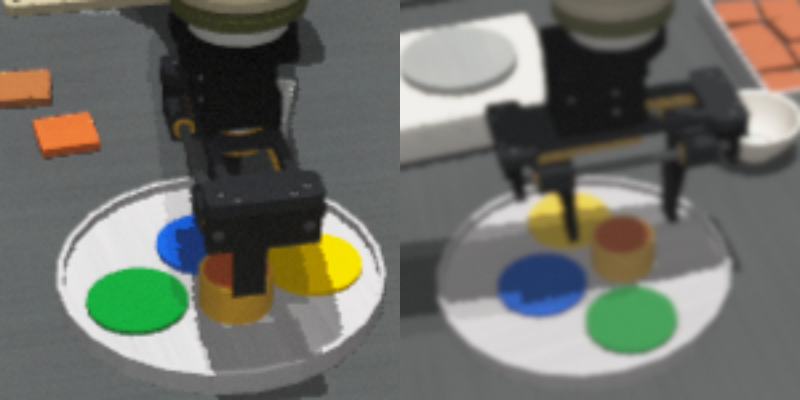

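Fingers straddle the ring, centred on it. Going down to 19 mm and gripping.

>>> arm_command --targets '[[[0, 0.012, 0, 0, 0, 0], [0, 0.01, 0, 0, 0, 0], [0, 0.006, 0, 0, 0, 0], [0, 0.002, 0, 0, 0, 0], [0, 0.001, 0, 0, 0, 0], [0, 0, 0, 0, 0, 0], [0, 0, 0, 0, 0, 0]]]'

```text
time: 30.27
ee_pos: [0.6036, 0.0169, 0.0187]
eef_rot: [-0.707, -0.001, 0.001, 0.707]
ft_force: [0.9, 0.1, 1.1]
width: 0.0736
```

>>> arm_command --targets '[[[0, 0, 0, 0, 0, 0], [0, 0, 0, 0, 0, 0], [0, 0, 0, 0, 0, 0], [0, 0, 0, 0, 0, 0], [0, 0, 0, 0, 0, 0], [0, 0, 0, 0, 0, 0]]]' --hand 0 --grip_force 30

```text
time: 30.77
ee_pos: [0.6036, 0.017, 0.0187]
eef_rot: [-0.707, -0.001, 0.001, 0.707]
ft_force: [0.1, 0.6, 1.6]
width: 0.0534
```

>>> arm_command --targets '[[[0, -0.003, 0, 0, 0, 0], [0, -0.006, 0, 0, 0, 0], [0, -0.01, 0, 0, 0, 0], [0, -0.015, 0, 0, 0, 0], [0, -0.02, 0, 0, 0, 0], [0, -0.025, 0, 0, 0, 0], [0, -0.025, 0, 0, 0, 0], [0, -0.025, 0, 0, 0, 0], [0, -0.015, 0, 0, 0, 0], [0, -0.006, 0, 0, 0, 0], [0, 0, 0, 0, 0, 0]]]'

```text
time: 31.68
ee_pos: [0.6042, 0.0169, 0.1705]
eef_rot: [-0.707, -0.002, -0.0, 0.707]
ft_force: [0.1, -0.1, -2.7]
width: 0.0536
```

```bash
python3 -c "
from h import *;st();c=cam('scene');d=cam('side')
cv2.imwrite('pics/r2.png',np.hstack([cv2.resize(c['pixels'][50:240,170:360],(400,400)),cv2.resize(d['pixels'][80:270,150:340],(400,400))]))"
```

```text
t 31.68 pos [0.6042 0.0169 0.1705] yaw 0.11 tilt 0.17 F [ 0.1 -0.1 -2.7] w 0.0536 j [-0.52  0.34  0.52  1.62 -0.18  1.23  0.03]
```

View pics/r2.png

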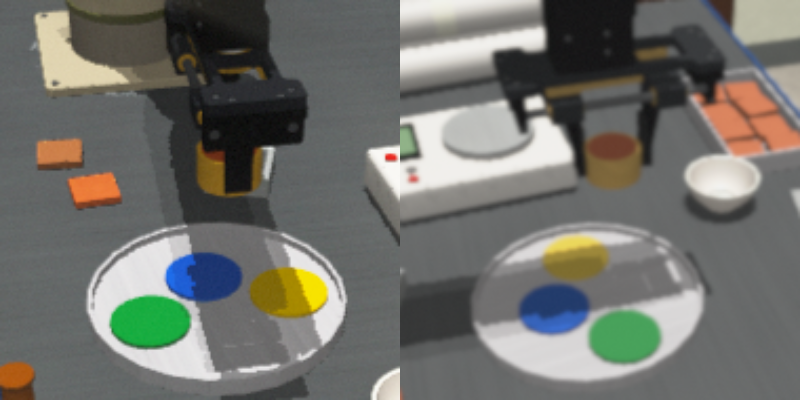

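Ring is held. Moving over the balance plate.

>>> arm_command --targets '[[[-0.0045, 0, 0.014, 0, 0, 0], [-0.0085, 0, 0.026, 0, 0, 0], [-0.011, 0, 0.034, 0, 0, 0], [-0.011, 0, 0.034, 0, 0, 0], [-0.011, 0, 0.034, 0, 0, 0], [-0.011, 0, 0.034, 0, 0, 0], [-0.011, 0, 0.034, 0, 0, 0], [-0.0097, 0, 0.03, 0, 0, 0], [-0.0065, 0, 0.02, 0, 0, 0], [-0.004, 0, 0.012, 0, 0, 0], [-0.002, 0, 0.006, 0, 0, 0], [-0.001, 0, 0.004, 0, 0, 0]]]'

```text
time: 32.78
ee_pos: [0.5114, 0.2983, 0.1677]
eef_rot: [0.708, 0.0, -0.001, -0.707]
ft_force: [0.2, -0.5, -2.2]
width: 0.053
```

>>> arm_command --targets '[[[0, 0, 0, 0, 0, 0], [0, 0, 0, 0, 0, 0], [0, 0, 0, 0, 0, 0]]]'

```text
time: 33.03
ee_pos: [0.5124, 0.2971, 0.1686]
eef_rot: [0.707, 0.0, 0.0, -0.707]
ft_force: [-0.5, -0.0, -3.4]
width: 0.0534
```

```bash
python3 -c "
from h import *;st()"
```

```text
t 33.03 pos [0.5124 0.2971 0.1686] yaw -0.01 tilt 0.03 F [-0.5 -0.  -3.4] w 0.0534 j [-0.91  0.3   0.37  1.64 -0.11  1.22 -0.51]
```

>>> arm_command --targets '[[[0.0005, 0.01, 0.001, 0, 0, 0], [0, 0.02, 0.001, 0, 0, 0], [0, 0.02, 0, 0, 0, 0], [0, 0.018, 0, 0, 0, 0], [0, 0.012, 0, 0, 0, 0], [0, 0.006, 0, 0, 0, 0], [0, 0.003, 0, 0, 0, 0], [0, 0.001, 0, 0, 0, 0], [0, 0, 0, 0, 0, 0], [0, 0, 0, 0, 0, 0]]]'

```text
time: 33.87
ee_pos: [0.5127, 0.301, 0.0795]
eef_rot: [-0.707, -0.001, 0.0, 0.707]
ft_force: [0.7, -0.3, -2.0]
width: 0.0536
```

```bash
python3 -c "
from h import *;st();c=cam('scene');d=cam('side')
cv2.imwrite('pics/r3.png',np.hstack([cv2.resize(c['pixels'][80:200,340:460],(400,400)),cv2.resize(d['pixels'][80:210,120:250],(400,400))]))"
```

```text
t 33.87 pos [0.5127 0.301  0.0795] yaw 0.11 tilt 0.09 F [ 0.7 -0.3 -2. ] w 0.0536 j [-0.89  0.39  0.35  1.73 -0.15  1.05 -0.49]
```

View pics/r3.png

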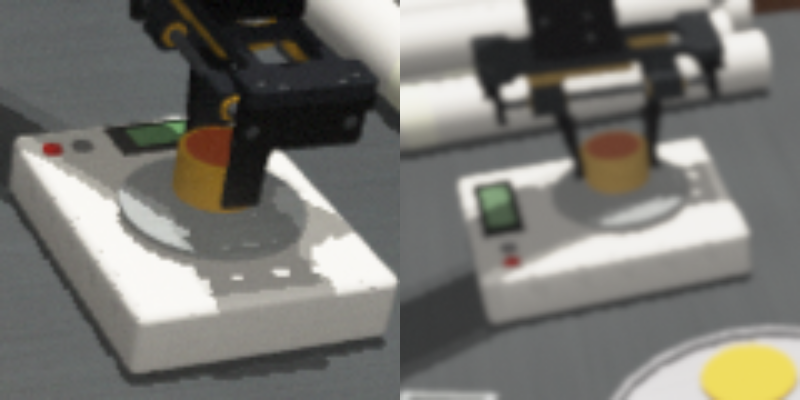

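Ring hovers above the plate, near its centre. Lowering gently.

>>> arm_command --targets '[[[0, 0.003, 0, 0, 0, 0], [0, 0.002, 0, 0, 0, 0], [0, 0.001, 0, 0, 0, 0], [0, 0.001, 0, 0, 0, 0], [0, 0, 0, 0, 0, 0], [0, 0, 0, 0, 0, 0]]]'

```text
time: 34.47
ee_pos: [0.5121, 0.3008, 0.0715]
eef_rot: [0.707, 0.001, -0.001, -0.707]
ft_force: [-0.1, 0.6, -4.0]
width: 0.0532
```

>>> arm_command --targets '[[[0, 0.0008, 0, 0, 0, 0], [0, 0, 0, 0, 0, 0], [0, 0, 0, 0, 0, 0]]]'

```text
time: 34.72
ee_pos: [0.5122, 0.3008, 0.0708]
eef_rot: [-0.707, -0.001, 0.001, 0.707]
ft_force: [-0.1, -0.3, -2.5]
width: 0.0533
```

>>> arm_command --targets '[[[0, 0.0005, 0, 0, 0, 0], [0, 0, 0, 0, 0, 0], [0, 0, 0, 0, 0, 0]]]'

```text
time: 34.97
ee_pos: [0.5122, 0.3008, 0.0707]
eef_rot: [-0.707, -0.001, 0.001, 0.707]
ft_force: [-2.1, -2.0, 4.8]
width: 0.0532
```

```bash
python3 -c "
from h import *;st();c=cam('scene');d=cam('side')
cv2.imwrite('pics/r4.png',np.hstack([cv2.resize(c['pixels'][80:200,340:460],(400,400)),cv2.resize(d['pixels'][80:210,120:250],(400,400))]))"
```

```text
t 34.97 pos [0.5122 0.3008 0.0707] yaw 0.11 tilt 0.02 F [-2.1 -2.   4.8] w 0.0532 j [-0.89  0.4   0.35  1.73 -0.16  1.03 -0.49]
```

View pics/r4.png

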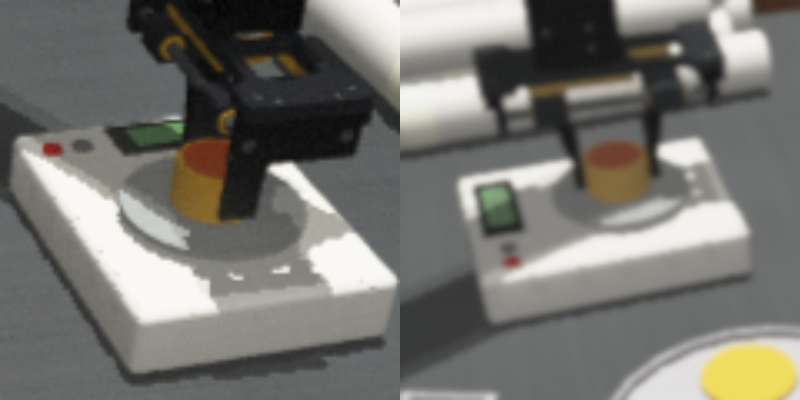

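Seated with about 7 N added. Releasing, then checking centring.

>>> arm_command --targets '[[[0, 0, 0, 0, 0, 0], [0, 0, 0, 0, 0, 0], [0, 0, 0, 0, 0, 0], [0, 0, 0, 0, 0, 0], [0, 0, 0, 0, 0, 0]]]' --hand 0.85

```text
time: 35.48
ee_pos: [0.5122, 0.3008, 0.0702]
eef_rot: [-0.707, -0.001, 0.001, 0.707]
ft_force: [0.5, 0.3, 0.2]
width: 0.0724
```

>>> arm_command --targets '[[[0, -0.005, 0, 0, 0, 0], [0, -0.01, 0, 0, 0, 0], [0, -0.02, 0, 0, 0, 0], [0, -0.03, 0, 0, 0, 0], [0, -0.03, 0, 0, 0, 0], [0, -0.03, 0, 0, 0, 0], [0, -0.02, -0.02, 0, 0, 0], [0, 0, -0.03, 0, 0, 0], [0, 0, -0.02, 0, 0, 0], [0, 0, -0.008, 0, 0, 0], [0, 0, 0, 0, 0, 0], [0, 0, 0, 0, 0, 0]]]'

```text
time: 36.48
ee_pos: [0.5122, 0.2235, 0.2158]
eef_rot: [-0.707, -0.001, 0.001, 0.707]
ft_force: [-0.7, -0.0, 0.2]
width: 0.0743
```

>>> arm_command --targets '[[[0, 0, 0, 0, 0, 0], [0, 0, 0, 0, 0, 0]]]'

```text
time: 36.65
ee_pos: [0.5119, 0.2243, 0.2151]
eef_rot: [-0.707, -0.001, 0.002, 0.707]
ft_force: [-0.3, 0.5, -0.3]
width: 0.0739
```

```bash
python3 - <<'E'
from h import *
np.set_printoptions(precision=4,suppress=True)
st();W=cam('wrist');S=cam('scene');D=cam('side')
cv2.imwrite('pics/r5.png',W['pixels'])
p=proj(W,(.512,.3,.092)).astype(int);print(p)
for n,c in(('W',W),('S',S),('D',D)):
    p=proj(c,(.512,.3,.092)).astype(int); k=45 if n=='W' else 15
    ro=(max(p[0]-k,0),max(p[1]-k,0),p[0]+k,p[1]+k)
    b=max(blobs(c,(2,110,50),(15,255,255),roi=ro),key=lambda x:x[1])
    g=cv2.cvtColor(c['pixels'],cv2.COLOR_BGR2GRAY);e=cv2.Canny(cv2.GaussianBlur(g,(3,3),0),15,40)
    v,u=np.nonzero(e);P=np.array([onz(c,(a,bb),.062)[:2] for a,bb in zip(u,v)]);ctr=np.array([.5125,.299])
    for t in(.006,.004,.003):
        d=np.linalg.norm(P-ctr,axis=1);kk=abs(d-.058)<t
        s=least_squares(lambda q:np.linalg.norm(P[kk]-q,axis=1)-.058,ctr,loss='soft_l1',f_scale=.0007);ctr=s.x
    print(n,b,"ring",onz(c,b[0],.092)[:2],"plate",ctr,kk.sum())
E
```

```text
t 36.65 pos [0.5119 0.2243 0.2151] yaw 0.23 tilt 0.02 F [-0.3  0.5 -0.3] w 0.0739 j [-0.85  0.19  0.41  1.67 -0.08  1.3  -0.42]
[279 101]
W ((np.float64(277.19), np.float64(99.82)), 3199, (246, 68, 63, 65)) ring [0.5103 0.3009] plate [0.5117 0.2998] 563
S ((np.float64(405.54), np.float64(127.25)), 213, (395, 121, 22, 13)) ring [0.5115 0.2995] plate [0.5138 0.2976] 98
D ((np.float64(188.77), np.float64(129.92)), 144, (180, 125, 19, 10)) ring [0.5113 0.3   ] plate [0.5132 0.2918] 86
```

View pics/r5.png

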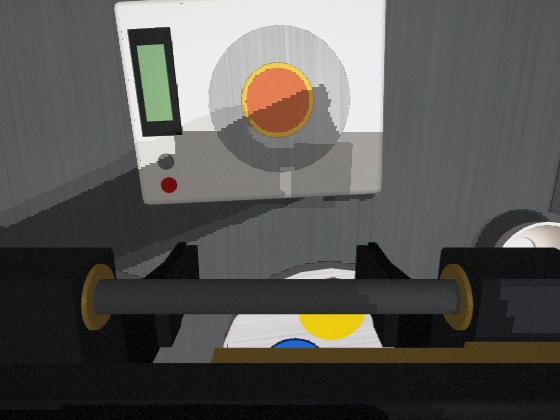

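Ring stands centred on the plate: ring (277,100), plate (279,99), an offset of about 2 mm. Now fetching the clay cylinder from the tray.

>>> arm_command --targets '[[[0.0005, 0, -0.015, 0, 0.2, 0], [0.0005, 0, -0.028, 0, 0, 0], [0.0005, 0, -0.037, 0, 0, 0], [0.0005, 0, -0.037, 0, 0, 0], [0.0005, 0, -0.037, 0, 0, 0], [0.0005, 0, -0.037, 0, 0, 0], [0.0005, 0, -0.037, 0, 0, 0], [0.0005, 0, -0.037, 0, 0, 0], [0.0005, 0, -0.037, 0, 0, 0], [0.0005, 0, -0.037, 0, 0, 0], [0.0005, 0, -0.037, 0, 0, 0], [0.0005, 0, -0.037, 0, 0, 0]]]' --hand 0.78

```text
time: 37.8
ee_pos: [0.517, -0.1927, 0.2155]
eef_rot: [-0.707, 0.0, -0.001, 0.707]
ft_force: [0.9, 0.3, 0.3]
width: 0.0679
```

>>> arm_command --targets '[[[0.001, 0, -0.037, 0, 0, 0], [0, 0, -0.026, 0, 0, 0], [0, 0, -0.015, 0, 0, 0], [0, 0, -0.007, 0, 0, 0], [0, 0, -0.0025, 0, 0, 0], [0, 0, 0, 0, 0, 0], [0, 0, 0, 0, 0, 0], [0, 0, 0, 0, 0, 0]]]'

```text
time: 38.47
ee_pos: [0.519, -0.2763, 0.2152]
eef_rot: [-0.707, -0.0, 0.0, 0.707]
ft_force: [0.3, 0.5, -0.5]
width: 0.0681
```

```bash
python3 - <<'E'
from h import *
np.set_printoptions(precision=4,suppress=True)
st();S=cam('scene');D=cam('side')
cv2.imwrite('pics/t1.png',np.hstack([cv2.resize(S['pixels'][80:250,60:230],(400,400)),cv2.resize(D['pixels'][200:415,130:345],(400,400))]))
for k in COL:
    for c,ro in((S,(80,100,200,230)),(D,(160,250,360,400))):
        print(k,[(np.array(b[0]),b[1],onz(c,b[0],.106)[:2]) for b in blobs(c,*COL[k],roi=ro,mina=30)])
E
```

```text
t 38.47 pos [ 0.519  -0.2763  0.2152] yaw 0.03 tilt 0.05 F [ 0.3  0.5 -0.5] w 0.0681 j [-0.21  0.31  0.77  1.61 -0.22  1.32  0.59]
blue [(array([108.38, 129.45]), 78, array([ 0.4325, -0.2924])), (array([150.48, 180.65]), 178, array([ 0.6209, -0.2128])), (array([ 92.99, 185.85]), 174, array([ 0.6178, -0.3093]))]
blue [(array([191.37, 329.13]), 191, array([ 0.4327, -0.2916]))]
yellow [(array([114.42, 152.51]), 93, array([ 0.5191, -0.2774]))]
yellow [(array([247.02, 306.39]), 188, array([ 0.5187, -0.2773])), (array([249.62, 348.06]), 52, array([ 0.5051, -0.3447]))]
green [(array([124.28, 178.03]), 130, array([ 0.6046, -0.2575])), (array([133.27, 221.15]), 142, array([ 0.7248, -0.2407]))]
green [(array([295.73, 282.88]), 194, array([ 0.6042, -0.2566])), (array([293.11, 323.99]), 82, array([ 0.5753, -0.3264]))]
```

View pics/t1.png

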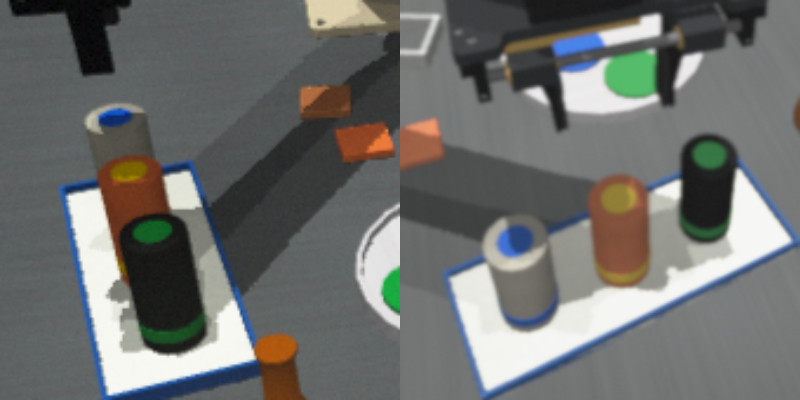

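Dots confirm the tray places (within 1.5 mm of where I released). Descending on clay.

>>> arm_command --targets '[[[0, 0.02, 0, 0, 0, 0], [0, 0.03, 0, 0, 0, 0], [0, 0.03, 0, 0, 0, 0], [0, 0.03, 0, 0, 0, 0], [0, 0.02, 0, 0, 0, 0], [0, 0.015, 0, 0, 0, 0], [0, 0.008, 0, 0, 0, 0], [0, 0.004, 0, 0, 0, 0], [0, 0.001, 0, 0, 0, 0], [0, 0, 0, 0, 0, 0], [0, 0, 0, 0, 0, 0]]]'

```text
time: 39.48
ee_pos: [0.5193, -0.2779, 0.0583]
eef_rot: [0.707, 0.0, 0.001, -0.707]
ft_force: [-0.7, -0.1, 0.7]
width: 0.0682
```

>>> arm_command --targets '[[[0, 0, 0, 0, 0, 0], [0, 0, 0, 0, 0, 0], [0, 0, 0, 0, 0, 0], [0, 0, 0, 0, 0, 0], [0, 0, 0, 0, 0, 0], [0, 0, 0, 0, 0, 0]]]' --hand 0 --grip_force 40

```text
time: 39.98
ee_pos: [0.5188, -0.2778, 0.0575]
eef_rot: [-0.707, 0.0, -0.001, 0.707]
ft_force: [-0.2, 0.7, 3.0]
width: 0.0494
```

>>> arm_command --targets '[[[0, -0.004, 0, 0, 0, 0], [0, -0.008, 0, 0, 0, 0], [0, -0.015, 0, 0, 0, 0], [0, -0.022, 0, 0, 0, 0], [0, -0.022, 0, 0, 0, 0], [0, -0.022, 0, 0, 0, 0], [0, -0.022, 0, 0, 0, 0], [0, -0.018, 0, 0, 0, 0], [0, -0.012, 0, 0, 0, 0], [0, 0, 0, 0, 0, 0]]]'

```text
time: 40.82
ee_pos: [0.5194, -0.2784, 0.2048]
eef_rot: [0.707, 0.001, 0.002, -0.707]
ft_force: [0.3, -0.2, -4.1]
width: 0.0491
```

>>> arm_command --targets '[[[0.002, 0, 0.015, 0, 0, 0], [0.004, 0, 0.028, 0, 0, 0], [0.0053, 0, 0.036, 0, 0, 0], [0.0053, 0, 0.036, 0, 0, 0], [0.0053, 0, 0.036, 0, 0, 0], [0.0053, 0, 0.036, 0, 0, 0], [0.0053, 0, 0.036, 0, 0, 0], [0.0053, 0, 0.036, 0, 0, 0], [0.0053, 0, 0.036, 0, 0, 0], [0.0045, 0, 0.032, 0, 0, 0], [0.003, 0, 0.02, 0, 0, 0], [0.002, 0, 0.01, 0, 0, 0]]]'

```text
time: 41.82
ee_pos: [0.5709, 0.0833, 0.2006]
eef_rot: [-0.707, -0.0, 0.002, 0.707]
ft_force: [-0.5, 0.3, -5.6]
width: 0.0493
```

>>> arm_command --targets '[[[0, 0, 0.003, 0, 0, 0], [0, 0, 0, 0, 0, 0], [0, 0, 0, 0, 0, 0], [0, 0, 0, 0, 0, 0]]]'

```text
time: 42.15
ee_pos: [0.5716, 0.08, 0.2021]
eef_rot: [0.707, -0.002, 0.001, -0.707]
ft_force: [0.1, -0.6, -3.8]
width: 0.0495
```

```bash
python3 -c "
from h import *;st()"
```

```text
t 42.15 pos [0.5716 0.08   0.2021] yaw -0.24 tilt 0.03 F [ 0.1 -0.6 -3.8] w 0.0495 j [-0.71  0.26  0.58  1.65 -0.15  1.28 -0.1 ]
```

>>> arm_command --targets '[[[0, 0.01, 0.001, 0, -0.2, 0], [0, 0.02, 0, 0, 0, 0], [0, 0.025, 0, 0, 0, 0], [0, 0.025, 0, 0, 0, 0], [0, 0.02, 0, 0, 0, 0], [0, 0.014, 0, 0, 0, 0], [0, 0.008, 0, 0, 0, 0], [0, 0.004, 0, 0, 0, 0], [0, 0.002, 0, 0, 0, 0], [0, 0.001, 0, 0, 0, 0], [0, 0, 0, 0, 0, 0], [0, 0, 0, 0, 0, 0]]]'

```text
time: 43.15
ee_pos: [0.5723, 0.0833, 0.074]
eef_rot: [-0.707, -0.001, 0.0, 0.707]
ft_force: [-0.6, 0.3, -3.6]
width: 0.0495
```

```bash
python3 -c "
from h import *;st();c=cam('scene');d=cam('side')
cv2.imwrite('pics/p1.png',np.hstack([cv2.resize(c['pixels'][90:240,210:360],(400,400)),cv2.resize(d['pixels'][120:270,170:320],(400,400))]))"
```

```text
t 43.15 pos [0.5723 0.0833 0.074 ] yaw 0.11 tilt 0.08 F [-0.6  0.3 -3.6] w 0.0495 j [-0.67  0.39  0.55  1.78 -0.23  1.03 -0.04]
```

View pics/p1.png

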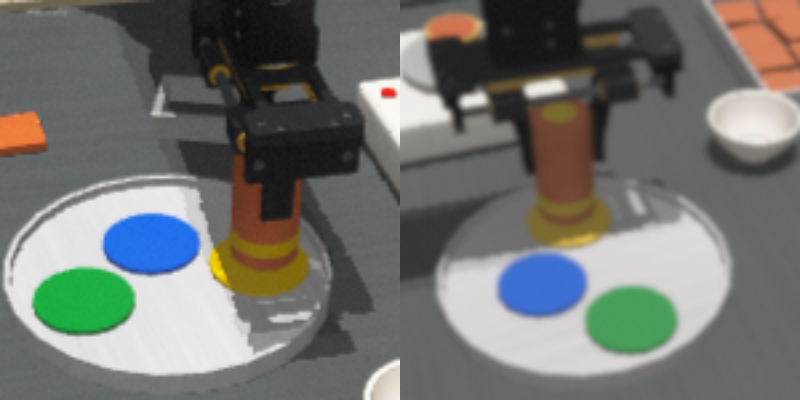

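Over the yellow pad. Lowering.

>>> arm_command --targets '[[[0, 0.004, -0.001, 0, 0, 0], [0, 0.002, 0, 0, 0, 0], [0, 0.001, 0, 0, 0, 0], [0, 0, 0, 0, 0, 0], [0, 0, 0, 0, 0, 0]]]'

```text
time: 43.67
ee_pos: [0.5717, 0.0822, 0.0661]
eef_rot: [0.707, 0.001, -0.001, -0.707]
ft_force: [0.3, 0.6, -3.7]
width: 0.0492
```

>>> arm_command --targets '[[[0, 0.001, 0, 0, 0, 0], [0, 0.0005, 0, 0, 0, 0], [0, 0, 0, 0, 0, 0]]]'

```text
time: 43.92
ee_pos: [0.572, 0.0822, 0.0655]
eef_rot: [-0.707, -0.001, 0.001, 0.707]
ft_force: [-2.1, -1.1, 3.8]
width: 0.0494
```

>>> arm_command --targets '[[[0, 0, 0, 0, 0, 0], [0, 0, 0, 0, 0, 0], [0, 0, 0, 0, 0, 0], [0, 0, 0, 0, 0, 0], [0, 0, 0, 0, 0, 0]]]' --hand 0.8

```text
time: 44.33
ee_pos: [0.5719, 0.0822, 0.0648]
eef_rot: [-0.707, -0.001, 0.001, 0.707]
ft_force: [0.0, 0.8, 0.4]
width: 0.0679
```

>>> arm_command --targets '[[[0, -0.005, 0, 0, 0, 0], [0, -0.01, 0, 0, 0, 0], [0, -0.02, 0, 0, 0, 0], [0, -0.03, 0, 0, 0, 0], [0, -0.03, 0, 0, 0, 0], [0, -0.03, 0, 0, 0, 0], [0, -0.02, 0, 0, 0, 0], [0, -0.01, 0, 0, 0, 0], [0, 0, 0, 0, 0, 0]]]'

```text
time: 45.08
ee_pos: [0.5729, 0.0822, 0.2225]
eef_rot: [-0.707, -0.002, -0.001, 0.708]
ft_force: [0.2, 0.0, -0.6]
width: 0.07
```

```bash
python3 -c "
from h import *;st();c=cam('scene');d=cam('side')
cv2.imwrite('pics/p2.png',np.hstack([cv2.resize(c['pixels'][90:240,210:360],(400,400)),cv2.resize(d['pixels'][120:270,170:320],(400,400))]))"
```

```text
t 45.08 pos [0.5729 0.0822 0.2225] yaw 0.10 tilt 0.25 F [ 0.2  0.  -0.6] w 0.0700 j [-0.72  0.24  0.59  1.62 -0.14  1.31 -0.1 ]
```

View pics/p2.png

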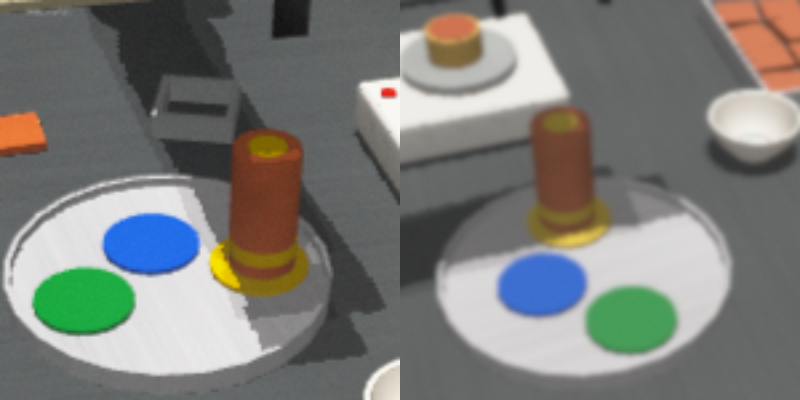

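Clay is upright, wholly on the yellow pad. Next concrete.

>>> arm_command --targets '[[[-0.006, 0, -0.016, 0, 0, 0], [-0.011, 0, -0.03, 0, 0, 0], [-0.0137, 0, -0.037, 0, 0, 0], [-0.0137, 0, -0.037, 0, 0, 0], [-0.0137, 0, -0.037, 0, 0, 0], [-0.0137, 0, -0.037, 0, 0, 0], [-0.0137, 0, -0.037, 0, 0, 0], [-0.0137, 0, -0.037, 0, 0, 0], [-0.0137, 0, -0.037, 0, 0, 0], [-0.0125, 0, -0.034, 0, 0, 0], [-0.009, 0, -0.022, 0, 0, 0], [-0.005, 0, -0.01, 0, 0, 0]]]'

```text
time: 46.18
ee_pos: [0.4297, -0.2928, 0.2184]
eef_rot: [0.707, -0.002, 0.0, -0.707]
ft_force: [0.2, -0.3, -0.6]
width: 0.0693
```

>>> arm_command --targets '[[[0, 0, -0.003, 0, 0, 0], [0, 0, 0, 0, 0, 0], [0, 0, 0, 0, 0, 0], [0, 0, 0, 0, 0, 0]]]'

```text
time: 46.52
ee_pos: [0.4336, -0.2908, 0.2192]
eef_rot: [-0.707, -0.001, 0.002, 0.707]
ft_force: [-0.1, 0.2, 0.6]
width: 0.0696
```

```bash
python3 -c "
from h import *;st()"
```

```text
t 46.52 pos [ 0.4336 -0.2908  0.2192] yaw 0.23 tilt 0.05 F [-0.1  0.2  0.6] w 0.0696 j [-0.3   0.12  0.88  1.77 -0.1   1.29  0.6 ]
```

Descend 0.162 to 0.057.

>>> arm_command --targets '[[[0, 0.02, 0, 0, 0, 0], [0, 0.03, 0, 0, 0, 0], [0, 0.03, 0, 0, 0, 0], [0, 0.03, 0, 0, 0, 0], [0, 0.022, 0, 0, 0, 0], [0, 0.016, 0, 0, 0, 0], [0, 0.009, 0, 0, 0, 0], [0, 0.004, 0, 0, 0, 0], [0, 0.001, 0, 0, 0, 0], [0, 0, 0, 0, 0, 0], [0, 0, 0, 0, 0, 0]]]'

```text
time: 47.43
ee_pos: [0.4338, -0.2922, 0.0586]
eef_rot: [0.707, 0.001, -0.0, -0.707]
ft_force: [0.9, -0.3, -0.2]
width: 0.0699
```

>>> arm_command --targets '[[[0, 0, 0, 0, 0, 0], [0, 0, 0, 0, 0, 0], [0, 0, 0, 0, 0, 0], [0, 0, 0, 0, 0, 0], [0, 0, 0, 0, 0, 0], [0, 0, 0, 0, 0, 0]]]' --hand 0

```text
time: 47.93
ee_pos: [0.4332, -0.2921, 0.0579]
eef_rot: [-0.707, -0.001, 0.001, 0.707]
ft_force: [-0.7, 0.8, 3.3]
width: 0.0495
```

>>> arm_command --targets '[[[0, -0.004, 0, 0, 0, 0], [0, -0.008, 0, 0, 0, 0], [0, -0.015, 0, 0, 0, 0], [0, -0.022, 0, 0, 0, 0], [0, -0.022, 0, 0, 0, 0], [0, -0.022, 0, 0, 0, 0], [0, -0.022, 0, 0, 0, 0], [0, -0.018, 0, 0, 0, 0], [0, -0.014, 0, 0, 0, 0], [0, -0.004, 0, 0, 0, 0], [0, 0, 0, 0, 0, 0]]]'

```text
time: 48.85
ee_pos: [0.4332, -0.2923, 0.2095]
eef_rot: [-0.707, -0.001, 0.0, 0.707]
ft_force: [-0.1, 0.6, -5.8]
width: 0.0494
```

>>> arm_command --targets '[[[0.005, 0, 0.015, 0, 0, 0], [0.01, 0, 0.027, 0, 0, 0], [0.0125, 0, 0.036, 0, 0, 0], [0.0125, 0, 0.036, 0, 0, 0], [0.0125, 0, 0.036, 0, 0, 0], [0.0125, 0, 0.036, 0, 0, 0], [0.0125, 0, 0.036, 0, 0, 0], [0.0105, 0, 0.033, 0, 0, 0], [0.008, 0, 0.021, 0, 0, 0], [0.004, 0, 0.013, 0, 0, 0], [0.002, 0, 0.006, 0, 0, 0], [0, 0, 0.002, 0, 0, 0]]]'

```text
time: 49.85
ee_pos: [0.5342, 0.0051, 0.2079]
eef_rot: [0.707, 0.0, -0.001, -0.707]
ft_force: [-1.2, -1.3, -5.0]
width: 0.0495
```

>>> arm_command --targets '[[[0, 0, 0, 0, 0, 0], [0, 0, 0, 0, 0, 0], [0, 0, 0, 0, 0, 0]]]'

```text
time: 50.1
ee_pos: [0.5342, 0.0033, 0.2088]
eef_rot: [0.707, -0.0, 0.0, -0.707]
ft_force: [-0.7, 0.3, -4.7]
width: 0.0494
```

```bash
python3 -c "
from h import *;st()"
```

```text
t 50.10 pos [0.5342 0.0033 0.2088] yaw -0.03 tilt 0.01 F [-0.7  0.3 -4.7] w 0.0494 j [-0.68  0.15  0.65  1.75 -0.09  1.27 -0.01]
```

Descend about 0.135 of 0.143.

>>> arm_command --targets '[[[0, 0.01, 0, 0, 0, 0], [0, 0.02, 0, 0, 0, 0], [0, 0.025, 0, 0, 0, 0], [0, 0.025, 0, 0, 0, 0], [0, 0.023, 0, 0, 0, 0], [0, 0.016, 0, 0, 0, 0], [0, 0.009, 0, 0, 0, 0], [0, 0.004, 0, 0, 0, 0], [0, 0.002, 0, 0, 0, 0], [0, 0.001, 0, 0, 0, 0], [0, 0, 0, 0, 0, 0], [0, 0, 0, 0, 0, 0]]]'

```text
time: 51.1
ee_pos: [0.5351, 0.0052, 0.0746]
eef_rot: [-0.707, -0.001, 0.0, 0.707]
ft_force: [-0.3, 0.3, -4.8]
width: 0.0496
```

```bash
python3 -c "
from h import *;st();c=cam('scene');d=cam('side')
cv2.imwrite('pics/p3.png',np.hstack([cv2.resize(c['pixels'][90:240,200:350],(400,400)),cv2.resize(d['pixels'][120:270,170:320],(400,400))]))"
```

```text
t 51.10 pos [0.5351 0.0052 0.0746] yaw 0.11 tilt 0.09 F [-0.3  0.3 -4.8] w 0.0496 j [-0.63  0.31  0.62  1.9  -0.21  1.    0.08]
```

View pics/p3.png

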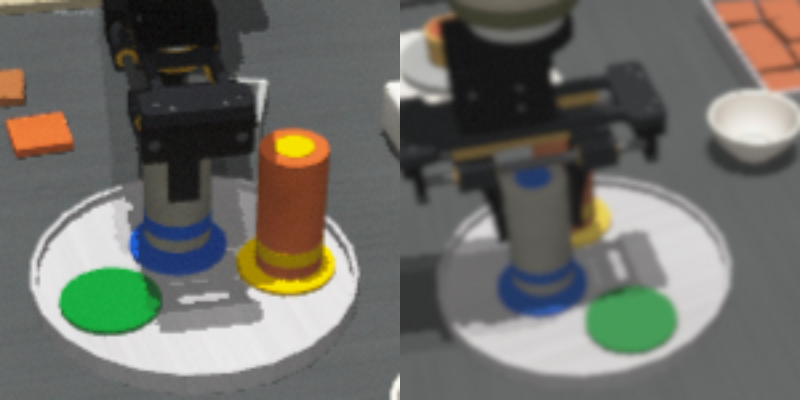

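Over the blue pad, clear of clay. Lowering.

>>> arm_command --targets '[[[0, 0.004, 0, 0, 0, 0], [0, 0.002, 0, 0, 0, 0], [0, 0.001, 0, 0, 0, 0], [0, 0, 0, 0, 0, 0], [0, 0, 0, 0, 0, 0]]]'

```text
time: 51.62
ee_pos: [0.5344, 0.0051, 0.0666]
eef_rot: [0.707, 0.001, -0.001, -0.707]
ft_force: [0.1, -0.0, -4.1]
width: 0.0493
```

>>> arm_command --targets '[[[0, 0.001, 0, 0, 0, 0], [0, 0.0005, 0, 0, 0, 0], [0, 0, 0, 0, 0, 0]]]'

```text
time: 51.87
ee_pos: [0.5347, 0.0051, 0.0659]
eef_rot: [-0.707, -0.001, 0.001, 0.707]
ft_force: [-3.2, -0.4, 4.8]
width: 0.0497
```

>>> arm_command --targets '[[[0, 0, 0, 0, 0, 0], [0, 0, 0, 0, 0, 0], [0, 0, 0, 0, 0, 0], [0, 0, 0, 0, 0, 0], [0, 0, 0, 0, 0, 0]]]' --hand 0.8

```text
time: 52.28
ee_pos: [0.5347, 0.0051, 0.0653]
eef_rot: [-0.707, -0.001, 0.001, 0.707]
ft_force: [-1.1, 0.6, -0.6]
width: 0.0684
```

>>> arm_command --targets '[[[0, -0.005, 0, 0, 0, 0], [0, -0.01, 0, 0, 0, 0], [0, -0.02, 0, 0, 0, 0], [0, -0.03, 0, 0, 0, 0], [0, -0.03, 0, 0, 0, 0], [0, -0.03, 0, 0, 0, 0], [0, -0.02, 0, 0, 0, 0], [0, -0.01, 0, 0, 0, 0], [0, 0, 0, 0, 0, 0]]]'

```text
time: 53.03
ee_pos: [0.5356, 0.0051, 0.2228]
eef_rot: [-0.707, -0.002, -0.001, 0.708]
ft_force: [-0.2, 0.5, -0.1]
width: 0.0699
```

```bash
python3 -c "
from h import *;st();c=cam('scene');d=cam('side')
cv2.imwrite('pics/p4.png',np.hstack([cv2.resize(c['pixels'][90:240,200:350],(400,400)),cv2.resize(d['pixels'][120:270,170:320],(400,400))]))"
```

```text
t 53.03 pos [0.5356 0.0051 0.2228] yaw 0.11 tilt 0.24 F [-0.2  0.5 -0.1] w 0.0699 j [-0.68  0.14  0.65  1.73 -0.09  1.3  -0.01]
```

View pics/p4.png

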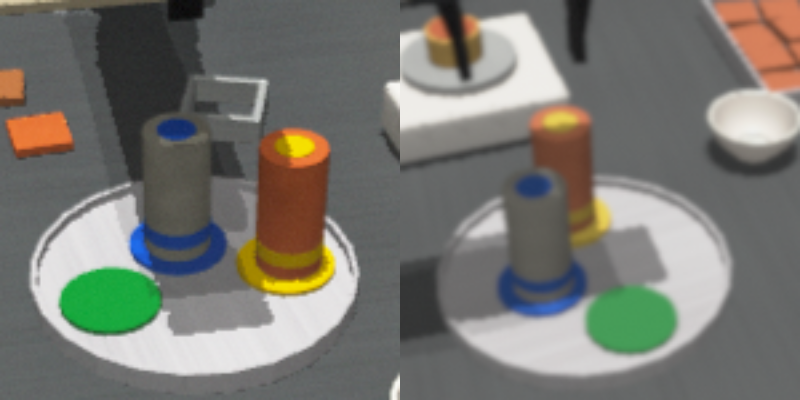

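Concrete is upright on the blue pad. Last, asphalt.

>>> arm_command --targets '[[[0.0086, 0, -0.012, 0, 0, 0], [0.0086, 0, -0.022, 0, 0, 0], [0.0086, 0, -0.032, 0, 0, 0], [0.0086, 0, -0.032, 0, 0, 0], [0.0086, 0, -0.032, 0, 0, 0], [0.0086, 0, -0.032, 0, 0, 0], [0.0086, 0, -0.032, 0, 0, 0], [0.0086, 0, -0.028, 0, 0, 0], [0, 0, -0.02, 0, 0, 0], [0, 0, -0.012, 0, 0, 0], [0, 0, -0.006, 0, 0, 0], [0, 0, -0.002, 0, 0, 0]]]'

```text
time: 54.13
ee_pos: [0.6032, -0.2573, 0.2191]
eef_rot: [-0.707, 0.0, 0.001, 0.707]
ft_force: [0.3, 0.2, 0.9]
width: 0.0694
```

>>> arm_command --targets '[[[0, 0, 0, 0, 0, 0], [0, 0, 0, 0, 0, 0], [0, 0, 0, 0, 0, 0]]]'

```text
time: 54.38
ee_pos: [0.6042, -0.2551, 0.2202]
eef_rot: [-0.707, -0.002, 0.001, 0.707]
ft_force: [0.0, 0.7, 0.5]
width: 0.0694
```

```bash
python3 -c "
from h import *;st()"
```

```text
t 54.38 pos [ 0.6042 -0.2551  0.2202] yaw 0.23 tilt 0.06 F [0.  0.7 0.5] w 0.0694 j [-0.19  0.48  0.74  1.41 -0.32  1.38  0.56]
```

>>> arm_command --targets '[[[0, 0.02, -0.001, 0, 0.1, 0], [0, 0.03, 0, 0, 0, 0], [0, 0.03, 0, 0, 0, 0], [0, 0.03, 0, 0, 0, 0], [0, 0.022, 0, 0, 0, 0], [0, 0.016, 0, 0, 0, 0], [0, 0.009, 0, 0, 0, 0], [0, 0.005, 0, 0, 0, 0], [0, 0.001, 0, 0, 0, 0], [0, 0, 0, 0, 0, 0], [0, 0, 0, 0, 0, 0]]]'

```text
time: 55.3
ee_pos: [0.6045, -0.2579, 0.0585]
eef_rot: [0.707, 0.001, 0.0, -0.707]
ft_force: [-0.1, 0.5, -0.8]
width: 0.0694
```

>>> arm_command --targets '[[[0, 0, 0, 0, 0, 0], [0, 0, 0, 0, 0, 0], [0, 0, 0, 0, 0, 0], [0, 0, 0, 0, 0, 0], [0, 0, 0, 0, 0, 0], [0, 0, 0, 0, 0, 0]]]' --hand 0

```text
time: 55.8
ee_pos: [0.6041, -0.2578, 0.0575]
eef_rot: [0.707, 0.0, 0.0, -0.707]
ft_force: [0.4, -1.0, 1.4]
width: 0.0496
```

>>> arm_command --targets '[[[0, -0.004, 0, 0, 0, 0], [0, -0.008, 0, 0, 0, 0], [0, -0.015, 0, 0, 0, 0], [0, -0.022, 0, 0, 0, 0], [0, -0.022, 0, 0, 0, 0], [0, -0.022, 0, 0, 0, 0], [0, -0.022, 0, 0, 0, 0], [0, -0.018, 0, 0, 0, 0], [0, -0.014, 0, 0, 0, 0], [0, -0.004, 0, 0, 0, 0], [0, 0, 0, 0, 0, 0]]]'

```text
time: 56.72
ee_pos: [0.6039, -0.2581, 0.2092]
eef_rot: [0.707, 0.0, 0.0, -0.707]
ft_force: [-0.3, -0.4, -5.4]
width: 0.0493
```

>>> arm_command --targets '[[[-0.0018, 0, 0.01, 0, 0, 0], [-0.0018, 0, 0.02, 0, 0, 0], [-0.0018, 0, 0.03, 0, 0, 0], [-0.0018, 0, 0.03, 0, 0, 0], [-0.0018, 0, 0.03, 0, 0, 0], [-0.0018, 0, 0.03, 0, 0, 0], [-0.0018, 0, 0.025, 0, 0, 0], [-0.0015, 0, 0.017, 0, 0, 0], [0, 0, 0.008, 0, 0, 0], [0, 0, 0.004, 0, 0, 0], [0, 0, 0, 0, 0, 0], [0, 0, 0, 0, 0, 0]]]'

```text
time: 57.72
ee_pos: [0.5894, -0.0551, 0.2079]
eef_rot: [0.707, -0.001, 0.0, -0.707]
ft_force: [0.2, -0.9, -4.6]
width: 0.0496
```

>>> arm_command --targets '[[[0, 0.01, 0, 0, 0, 0], [0, 0.02, 0, 0, 0, 0], [0, 0.025, 0, 0, 0, 0], [0, 0.025, 0, 0, 0, 0], [0, 0.023, 0, 0, 0, 0], [0, 0.016, 0, 0, 0, 0], [0, 0.008, 0, 0, 0, 0], [0, 0.004, 0, 0, 0, 0], [0, 0.002, 0, 0, 0, 0], [0, 0.001, 0, 0, 0, 0], [0, 0, 0, 0, 0, 0], [0, 0, 0, 0, 0, 0]]]'

```text
time: 58.72
ee_pos: [0.5903, -0.0538, 0.0751]
eef_rot: [-0.707, -0.001, -0.0, 0.707]
ft_force: [-0.1, 0.3, -4.1]
width: 0.0499
```

```bash
python3 -c "
from h import *;st();c=cam('scene');d=cam('side')
cv2.imwrite('pics/p5.png',np.hstack([cv2.resize(c['pixels'][90:240,200:350],(400,400)),cv2.resize(d['pixels'][120:270,170:320],(400,400))]))"
```

```text
t 58.72 pos [ 0.5903 -0.0538  0.0751] yaw 0.01 tilt 0.09 F [-0.1  0.3 -4.1] w 0.0499 j [-0.51  0.45  0.66  1.75 -0.31  1.05  0.25]
```

View pics/p5.png

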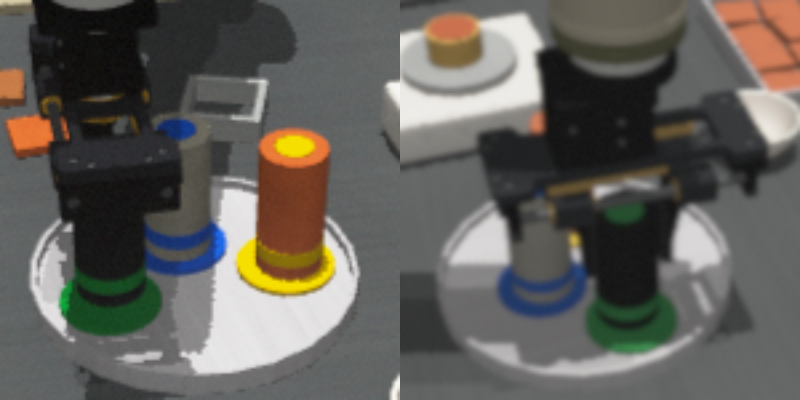

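Over the green pad. Lowering.

>>> arm_command --targets '[[[0, 0.004, 0, 0, 0, 0], [0, 0.0025, 0, 0, 0, 0], [0, 0.0015, 0, 0, 0, 0], [0, 0, 0, 0, 0, 0], [0, 0, 0, 0, 0, 0]]]'

```text
time: 59.23
ee_pos: [0.5895, -0.0538, 0.0661]
eef_rot: [-0.707, 0.0, 0.0, 0.707]
ft_force: [-0.1, 0.6, -5.2]
width: 0.0495
```

>>> arm_command --targets '[[[0, 0.001, 0, 0, 0, 0], [0, 0.0005, 0, 0, 0, 0], [0, 0, 0, 0, 0, 0]]]'

```text
time: 59.48
ee_pos: [0.5899, -0.0538, 0.0654]
eef_rot: [-0.707, -0.0, -0.0, 0.707]
ft_force: [-3.1, -0.3, 3.6]
width: 0.0494
```

>>> arm_command --targets '[[[0, 0, 0, 0, 0, 0], [0, 0, 0, 0, 0, 0], [0, 0, 0, 0, 0, 0], [0, 0, 0, 0, 0, 0], [0, 0, 0, 0, 0, 0]]]' --hand 0.8

```text
time: 59.9
ee_pos: [0.5898, -0.0537, 0.0648]
eef_rot: [-0.707, -0.0, -0.0, 0.707]
ft_force: [-0.2, -0.8, 0.5]
width: 0.0684
```

>>> arm_command --targets '[[[0, -0.005, 0, 0, 0, 0], [0, -0.01, 0, 0, 0, 0], [0, -0.02, 0, 0, 0, 0], [0, -0.03, 0, 0, 0, 0], [0, -0.03, 0, 0, 0, 0], [0, -0.03, 0, 0, 0, 0], [0, -0.025, 0, 0, 0, 0], [-0.01, -0.02, -0.01, 0, 0, 0], [-0.015, -0.01, -0.02, 0, 0, 0], [-0.01, 0, -0.01, 0, 0, 0], [0, 0, -0.005, 0, 0, 0], [0, 0, 0, 0, 0, 0]]]'

```text
time: 60.9
ee_pos: [0.5542, -0.0998, 0.2446]
eef_rot: [-0.707, 0.001, -0.001, 0.707]
ft_force: [0.3, 0.7, -0.7]
width: 0.0699
```

>>> arm_command --targets '[[[0, 0, 0, 0, 0, 0], [0, 0, 0, 0, 0, 0], [0, 0, 0, 0, 0, 0]]]'

```text
time: 61.15
ee_pos: [0.5549, -0.0977, 0.244]
eef_rot: [0.707, 0.0, -0.001, -0.707]
ft_force: [0.0, 0.2, -0.4]
width: 0.0693
```

```bash
python3 - <<'E'
from h import *
np.set_printoptions(precision=4,suppress=True)
st();W=cam('wrist');S=cam('scene');D=cam('side')
for n,c in(('w',W),('s',S),('d',D)): cv2.imwrite(f'pics/f{n}.png',c['pixels'])
for k in COL:
    a=min(blobs(S,*COL[k],roi=(200,120,340,235),mina=40),key=lambda b:b[0][1])[0]
    b=min(blobs(D,*COL[k],roi=(180,150,300,260),mina=40),key=lambda b:b[0][1])[0]
    print(k,tri([(S,a),(D,b)])[0], blobs(S,*COL[k],roi=(200,120,340,235),mina=40)[0][1])
for n,c,roi in(("S",S,(155,220,215,302)),("D",D,(335,210,390,282))):
    m=cv2.inRange(c["hsv"],np.array((3,120,30)),np.array((16,255,200)));k=np.zeros_like(m);x0,y0,x1,y1=roi;k[y0:y1,x0:x1]=255;m&=k
    cs,_=cv2.findContours(m,0,2);q=max(cs,key=cv2.contourArea);print("flask",n,cv2.boundingRect(q))
for n,c in(('S',S),('D',D)):
    p=proj(c,(.512,.3,.092)).astype(int);b=max(blobs(c,(2,110,50),(15,255,255),roi=(p[0]-15,p[1]-15,p[0]+15,p[1]+15)),key=lambda x:x[1]);print("ring",n,onz(c,b[0],.092)[:2])
E
```

```text
t 61.15 pos [ 0.5549 -0.0977  0.244 ] yaw 0.09 tilt 0.07 F [ 0.   0.2 -0.4] w 0.0693 j [-0.55  0.21  0.75  1.63 -0.15  1.36  0.22]
blue [0.5345 0.0048 0.1144] 83
yellow [0.5715 0.0826 0.114 ] 96
green [ 0.5898 -0.053   0.1143] 111
flask S (162, 222, 45, 79)
flask D (343, 215, 35, 63)
ring S [0.5116 0.2995]
ring D [0.5086 0.3137]
```

View pics/fs.png

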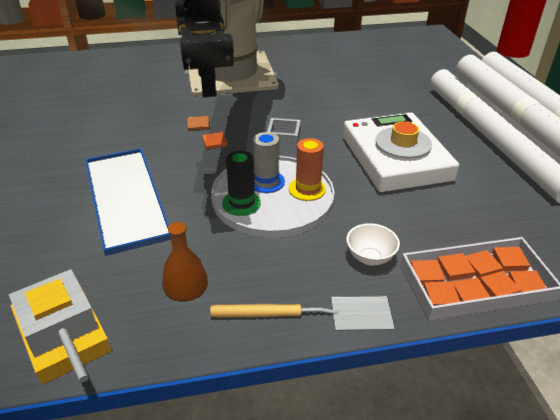

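View pics/fw.png

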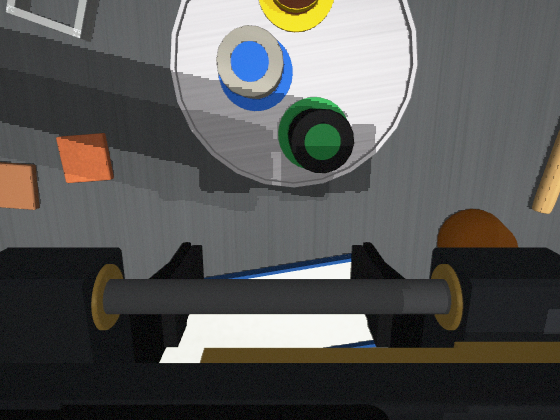

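View pics/fd.png

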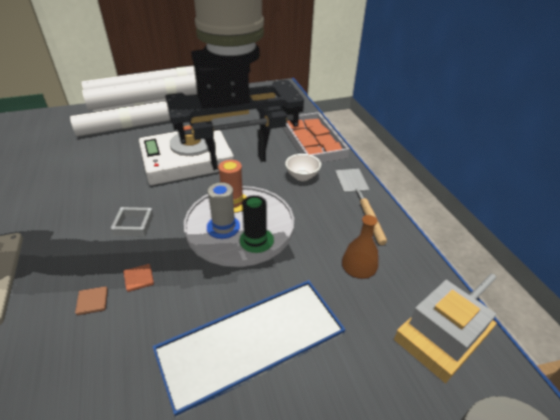

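All views show the cylinders upright with their pad's rim visible around each foot. The ring is on the plate, the flask's outline is unchanged, and the arm is clear. The side view's ring reading differs because a finger covers part of the ring. Handing in.

```bash
python3 -c "
from h import *
print(r.close_job());st()"
```

```text
the job is handed in; nothing more can be done
None
the job is handed in; nothing more can be done
```

The job is done and handed in at about 61 s of the 144 s allowed. I moved asphalt, concrete and clay upright onto the side tray. Then I set the soil ring on the weighing plate and put clay, concrete and asphalt back on their own pads.

**Cylinders:** The last scene and side views put the cylinder tops at z ≈ 0.114 m. They stand within about 0.1 mm (asphalt), 0.4 mm (clay) and 1.9 mm (concrete) of where they started. Each pad's rim showed around its cylinder's foot.

**Ring:** The wrist view after release and the last scene view put it about 2 to 3 mm from the plate's centre.

**Flask and forces:** The flask's outline was the same pixel for pixel as at the start in both views. The largest contact force I read while placing was about 17 N.

**Readings that disagreed:**
- The wrist and scene cameras differed by up to about 4.5 mm on the pad centres, against a margin of 12 mm. I placed the cylinders at a compromise between them.
- The side camera's plate fit was about 6 to 8 mm off in y from the other two, so I did not use it.
- The last side-camera reading of the ring was about 14 mm off the scene's. A finger partly hid the ring there, so I disregarded it.

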